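# Gap-set a batch of tattoo machine frames and cull the bad ones

### The job

Take the gap gauge from its stand and slide its blade down into the throat of every whole machine frame, right past the brass leaf: a free leaf gives way with a light drag and stays set, a seized one stops the blade dead and must not be forced. Stand every seized frame, and every frame whose front post has snapped off short, upright in the grey repair tray, and stand the frames you have set upright on the cork mat. Finish with the gauge back in its stand, blade down, and do not knock over or shove about the ink bottle and the rinse bottle.

Things in the scene. Friction and masses are not known exactly. Their poses are not given: they have to be found in the camera images.
- frame_a: Loose steel machine frame, 0.3 kg, maybe absent, sound or not. Base 84 (x) x 40 x 8 mm; coils 20 mm wide, tops at 34 mm, at x = -29, 29; two posts 24 mm wide in y: rear x = -15.5 to -5.5, front x = 3.5 to 13.5. Between them the upright throat at x = 0, open on top and y sides, floor at z = 8; lips above z = 52 flare to a 20 mm mouth at z = 60. Lift by both posts, fingers closing along y, 42 mm up. Origin: underside centre.
- leaf_a (a joint): Brass leaf of frame_a, 14 mm wide, 12 long, hinged on the rear post at z = 50 mm, hanging into the throat. 0 rad: leans across, 1.4 mm gap at its lower end (z = 39); 0.50: upright, 7 mm gap. Starts at 0 to 0.06; the blade tip at z = 30 leaves it at 0.24 or more. Free: yields to 1 to 3 N of push and stays put; seized: stops the blade above z = 40.
- post_a (a point): Top of the front post of frame_a: 60 mm above the frame's underside when whole, 26 mm when the front post has snapped off short (a snapped frame is lifted by its rear post alone, at x = -10 mm).
- frame_b: Loose steel machine frame, 0.3 kg, maybe absent, sound or not. Base 84 (x) x 40 x 8 mm; coils 20 mm wide, tops at 34 mm, at x = -29, 29; two posts 24 mm wide in y: rear x = -15.5 to -5.5, front x = 3.5 to 13.5. Between them the upright throat at x = 0, open on top and y sides, floor at z = 8; lips above z = 52 flare to a 20 mm mouth at z = 60. Lift by both posts, fingers closing along y, 42 mm up. Origin: underside centre.
- leaf_b (a joint): Brass leaf of frame_b, 14 mm wide, 12 long, hinged on the rear post at z = 50 mm, hanging into the throat. 0 rad: leans across, 1.4 mm gap at its lower end (z = 39); 0.50: upright, 7 mm gap. Starts at 0 to 0.06; the blade tip at z = 30 leaves it at 0.24 or more. Free: yields to 1 to 3 N of push and stays put; seized: stops the blade above z = 40.
- post_b (a point): Top of the front post of frame_b: 60 mm above the frame's underside when whole, 26 mm when the front post has snapped off short (a snapped frame is lifted by its rear post alone, at x = -10 mm).
- frame_c: Loose steel machine frame, 0.3 kg, maybe absent, sound or not. Base 84 (x) x 40 x 8 mm; coils 20 mm wide, tops at 34 mm, at x = -29, 29; two posts 24 mm wide in y: rear x = -15.5 to -5.5, front x = 3.5 to 13.5. Between them the upright throat at x = 0, open on top and y sides, floor at z = 8; lips above z = 52 flare to a 20 mm mouth at z = 60. Lift by both posts, fingers closing along y, 42 mm up. Origin: underside centre.
- leaf_c (a joint): Brass leaf of frame_c, 14 mm wide, 12 long, hinged on the rear post at z = 50 mm, hanging into the throat. 0 rad: leans across, 1.4 mm gap at its lower end (z = 39); 0.50: upright, 7 mm gap. Starts at 0 to 0.06; the blade tip at z = 30 leaves it at 0.24 or more. Free: yields to 1 to 3 N of push and stays put; seized: stops the blade above z = 40.
- post_c (a point): Top of the front post of frame_c: 60 mm above the frame's underside when whole, 26 mm when the front post has snapped off short (a snapped frame is lifted by its rear post alone, at x = -10 mm).
- frame_d: Loose steel machine frame, 0.3 kg, maybe absent, sound or not. Base 84 (x) x 40 x 8 mm; coils 20 mm wide, tops at 34 mm, at x = -29, 29; two posts 24 mm wide in y: rear x = -15.5 to -5.5, front x = 3.5 to 13.5. Between them the upright throat at x = 0, open on top and y sides, floor at z = 8; lips above z = 52 flare to a 20 mm mouth at z = 60. Lift by both posts, fingers closing along y, 42 mm up. Origin: underside centre.
- leaf_d (a joint): Brass leaf of frame_d, 14 mm wide, 12 long, hinged on the rear post at z = 50 mm, hanging into the throat. 0 rad: leans across, 1.4 mm gap at its lower end (z = 39); 0.50: upright, 7 mm gap. Starts at 0 to 0.06; the blade tip at z = 30 leaves it at 0.24 or more. Free: yields to 1 to 3 N of push and stays put; seized: stops the blade above z = 40.
- post_d (a point): Top of the front post of frame_d: 60 mm above the frame's underside when whole, 26 mm when the front post has snapped off short (a snapped frame is lifted by its rear post alone, at x = -10 mm).
- frame_e: Loose steel machine frame, 0.3 kg, maybe absent, sound or not. Base 84 (x) x 40 x 8 mm; coils 20 mm wide, tops at 34 mm, at x = -29, 29; two posts 24 mm wide in y: rear x = -15.5 to -5.5, front x = 3.5 to 13.5. Between them the upright throat at x = 0, open on top and y sides, floor at z = 8; lips above z = 52 flare to a 20 mm mouth at z = 60. Lift by both posts, fingers closing along y, 42 mm up. Origin: underside centre.
- leaf_e (a joint): Brass leaf of frame_e, 14 mm wide, 12 long, hinged on the rear post at z = 50 mm, hanging into the throat. 0 rad: leans across, 1.4 mm gap at its lower end (z = 39); 0.50: upright, 7 mm gap. Starts at 0 to 0.06; the blade tip at z = 30 leaves it at 0.24 or more. Free: yields to 1 to 3 N of push and stays put; seized: stops the blade above z = 40.
- post_e (a point): Top of the front post of frame_e: 60 mm above the frame's underside when whole, 26 mm when the front post has snapped off short (a snapped frame is lifted by its rear post alone, at x = -10 mm).
- frame_f: Loose steel machine frame, 0.3 kg, maybe absent, sound or not. Base 84 (x) x 40 x 8 mm; coils 20 mm wide, tops at 34 mm, at x = -29, 29; two posts 24 mm wide in y: rear x = -15.5 to -5.5, front x = 3.5 to 13.5. Between them the upright throat at x = 0, open on top and y sides, floor at z = 8; lips above z = 52 flare to a 20 mm mouth at z = 60. Lift by both posts, fingers closing along y, 42 mm up. Origin: underside centre.
- leaf_f (a joint): Brass leaf of frame_f, 14 mm wide, 12 long, hinged on the rear post at z = 50 mm, hanging into the throat. 0 rad: leans across, 1.4 mm gap at its lower end (z = 39); 0.50: upright, 7 mm gap. Starts at 0 to 0.06; the blade tip at z = 30 leaves it at 0.24 or more. Free: yields to 1 to 3 N of push and stays put; seized: stops the blade above z = 40.
- post_f (a point): Top of the front post of frame_f: 60 mm above the frame's underside when whole, 26 mm when the front post has snapped off short (a snapped frame is lifted by its rear post alone, at x = -10 mm).
- gauge: Loose gap gauge, 80 g, blade down in its stand: oiled steel blade 4 mm thick (x), 14 mm wide (y), 36 mm long, rounded tip, under a grey plastic handle 20 mm (x) by 26 mm (y), 60 mm tall. Origin: the blade's tip; z up; the handle spans z = 36 to 96 mm. Grip it about 71 mm above the tip, fingers closing along its x.
- stand: Fixed black block 60 x 60 x 42 mm with an upright slot through its middle, 10 mm in x by 20 mm in y. The gauge's blade hangs in the slot, its handle's underside rests on the block's top, its tip is 6 mm above the bench. Origin: centre of the underside.
- tray: Fixed grey open repair tray, 150 (x) by 280 (y) by 30 mm high, walls and floor 4 mm thick. Holds three frames side by side, 85 mm apart along its y, their long sides along its x. Origin: centre of the underside.
- mat: Fixed flat cork mat for the frames that are ready, 150 (x) by 280 (y) by 8 mm thick, no rim. Room for three frames side by side, 85 mm apart along its y, their long sides along its x. Origin: centre of the underside.
- ink_bottle: Bystander: small white ink bottle, 26 mm across, 45 mm tall. Origin: its underside.
- rinse_bottle: Bystander: clear rinse bottle, 48 mm across, 60 mm tall. Origin: its underside.
Mind the look-alikes: they are no part of the job. Leave any pink or red look-alike of the frame_b alone.

How it is judged:
By the outcome, as a careful person would: the job done as asked, in the order asked, and still so for the second after the job is handed in, with the robot touching nothing.
Of frame_a, frame_b, frame_c, frame_d, frame_e, frame_f only 4 to 6 are there at a start; the rules pass over those that are not, and their reading is None.
At some moment in a run one of frame_a, frame_b, frame_c, frame_d, frame_e, frame_f may be knocked a few centimetres aside while the robot is not near it.
It also fails if it takes over 210 s, if anything falls off the work surface, if the arm or the gripper's body presses on something with over 40 N, if the wrist force passes 120 N, or if a joint passes its speed limit or range.

### The arm

A 6-joint arm with a two-finger parallel gripper is mounted at the origin on the work surface. World frame = base frame: x ahead of the robot, y to its left, z up, the work surface at z = 0. Lengths are in m, angles in rad, forces in N, time in s.
With the tool pointing down it reaches from about 0.3 to 0.875 m from the base axis. Payload 6.4 kg.
Tool frame: the origin (TCP) lies between the finger pads; the fingertips stand 19 mm ahead of it and the grasp point (between the pads) is the TCP; z points along the fingers, y is the direction in which the jaws open and shut (so a half turn about z gives the same grasp; the last joint's range is limited). The gripper opens to 85 mm and grips with 20 to 120 N. Pads are 22 mm wide; open, the fingers measure 114 mm over their backs; the gripper's body (76 mm by 85 mm) begins 54 mm behind the grasp point. The pads swing forward as they close: fully open they stand 13 mm farther back than shut.
Start: joints at [1.121, 0.181, 1.607, -0, 1.354, -0.206], TCP at [0.139, 0.558, 0.25] pointing down, gripper open.
Joint ranges: [-2.99, 2.99], [-0.89, 2.07], [0.3, 2.58], [-1.14, 4.28], [0, 2.63], [-3.12, 3.12]. Speed limits (rad/s): [2.57, 2.57, 3.01, 3.14, 3.14, 3.14].

### API

Orientations are given as a unit quaternion [w, x, y, z].
In Python, from bench import * gives the robot as it stands.
- The arm moves only by the tool apply_moves, never from a script. Its argument "moves" is a list that holds one entry, the list of rows, each a list of 7 numbers: the shift along the tool's x, y, z in cm, then the turn, a rotation vector about the tool's x, y, z in rad, then the opening, from 0 (shut) to 1 (fully open). A call has 1 to 8 rows; each row is the pose to reach, as a shift and turn from the pose commanded when the call began, along the tool's axes at that moment; what a row does not reach only later rows make up. A row lasts 1/10 s, in which the tool goes at most 50 mm and 8.59 degrees, less where a joint would pass 70% of its speed; a pose out of reach is approached as far as the arm can. A call with a gripper value outside its range is refused whole. The fingers move at their own pace and stop on an object; the grip force is fixed at half the most. Time passes only in rows, so rows that repeat a pose let the fingers close. It gives the time, the measured TCP pose, the force and the opening at its end, in the units of the state.
- get_obs(): the state, without advancing time (a new reading comes with each control period).
- camera(name): name is "side" or "top"; returns the picture (400x640x3 uint8, red, green, blue); there is no depth.
- get_calibration(name): a dict with "vertical_fov" (degrees; the focal length in pixels is half the picture's height over the tangent of half this angle, whatever the lens; pixels are square), "cx", "cy" (the principal point, pixels), "R" (3x3) and "t" (3): a world point X has camera coordinates R X + t. Camera axes: x right, y down, z forward; pixel columns grow to the right and rows downward; lengths in m; the calibration is good to about 2 mm. A picture is of the moment at which its call begins. get_calibration takes no time and is no camera call.
- hand_in(): hands the job in, once; it reports no verdict.
The state is a dict: "time_s": time; "q": joint angles; "dq": joint speeds; "joint_efforts": joint torques, N m; "eef_pos": TCP position; "eef_rot": TCP orientation; "wrist_force": force on the tool from outside, world axes, zero at the start; "torque": the same for the moment, N m; "opening": opening from 0.0 (shut) to 1.0 (fully open).
Only numpy, scipy, OpenCV 4.12 (cv2) and the standard library are available. Lean on these libraries where they do the work, as an engineer would, in place of code of your own. Each camera call takes 0.05 s, during which the arm holds its last target. There are 200 camera calls.

## Working session

There is one attempt and no reset: what is moved stays moved. The work goes in short steps, Python scripts to look and compute and a tool call to move; the robot and the scene stay as the last step left them, time stands still between calls to the robot, and variables do not carry over. Pictures are saved under pics/ and viewed, about 12 in all and at most 16, crops included, and the job is handed in when it is done.

Besides the shell and the picture viewer there is one more tool, called after "Request:" in YAML: its name, and indented under it one key for each argument. apply_moves: Moves the arm, as the interface text tells. Its arguments: {"type":"object","properties":{"moves":{"type":"array","items":{"type":"array","items":{"type":"array","items":{"type":"number"}}}}},"required":["moves"]}

```bash
ls; mkdir -p pics; cat > h.py <<'E'
import numpy as np, cv2
from bench import *
def snap(n,f=None,crop=None,s=1):
    im=camera(n)[:,:,::-1].copy()
    if f: save(im,f,crop,s)
    return im
def save(im,f,crop=None,s=1):
    if crop: x0,y0,x1,y1=crop; im=im[y0:y1,x0:x1]
    cv2.imwrite('pics/'+f,cv2.resize(im,None,fx=s,fy=s,interpolation=cv2.INTER_CUBIC))
def cal(n):
    c=get_calibration(n); f=200/np.tan(np.radians(c['vertical_fov'])/2)
    return f,c['cx'],c['cy'],np.array(c['R']),np.array(c['t'])
def proj(n,X):
    f,cx,cy,R,t=cal(n); p=np.atleast_2d(X)@R.T+t
    return np.c_[cx+f*p[:,0]/p[:,2],cy+f*p[:,1]/p[:,2]]
def unproj(n,uv,z):
    f,cx,cy,R,t=cal(n); uv=np.atleast_2d(np.array(uv,float))
    d=np.c_[(uv[:,0]-cx)/f,(uv[:,1]-cy)/f,np.ones(len(uv))]@R
    o=-R.T@t; return o+d*((z-o[2])/d[:,2])[:,None]
E
python3 - <<'E'
from h import *
snap('top','t0.png'); snap('side','s0.png')
for n in('top','side'):
    f,cx,cy,R,t=cal(n); print(n,f,cx,cy,(-R.T@t).round(3),R.round(3).tolist())
o=get_obs(); print(o['eef_pos'],o['eef_rot'],o['time_s'])
E
```

```text
pics
top 451.17163369283924 324.16254311604683 197.94962582203823 [0.462 0.016 1.249] [[0.027, -1.0, -0.0], [-0.994, -0.026, -0.108], [0.108, 0.003, -0.994]]
side 510.64219820700544 324.2507570633784 201.59053273515173 [0.554 0.734 0.945] [[-0.997, -0.069, 0.016], [-0.063, 0.762, -0.644], [0.033, -0.644, -0.764]]
[0.13854787 0.55757553 0.24946061] [-2.75857560e-04  1.21583918e-01  9.92580835e-01 -7.49158581e-04] 0.1
```

View pics/t0.png

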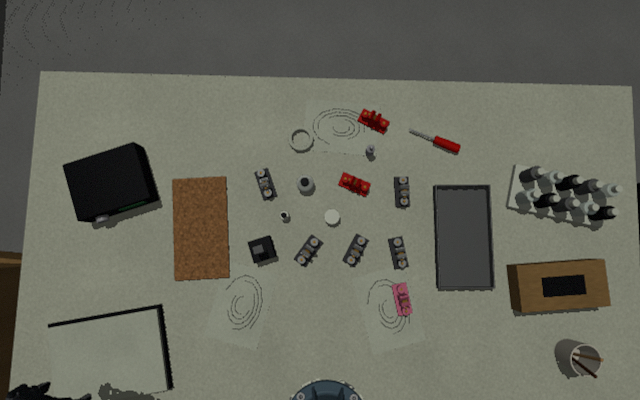

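View pics/s0.png

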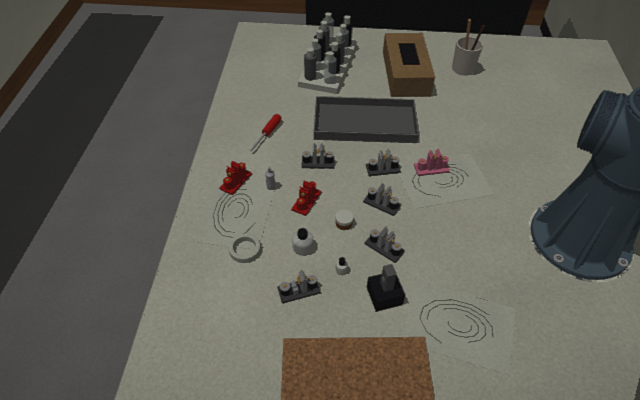

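```bash
python3 - <<'E'
from h import *
im=cv2.imread('pics/t0.png'); save(im,'t0c.png',(232,165,422,277),4.2)
im=cv2.imread('pics/s0.png'); save(im,'s0c.png',(270,135,420,310),3.4)
E
```

```text
(no output)
```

View pics/t0c.png

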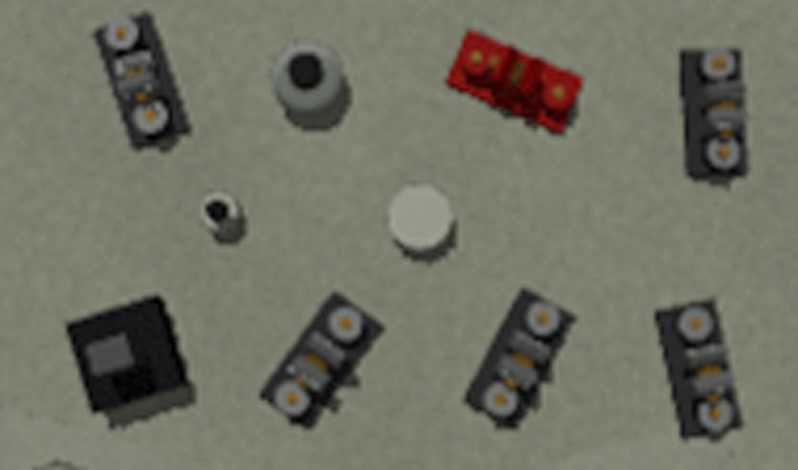

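View pics/s0c.png

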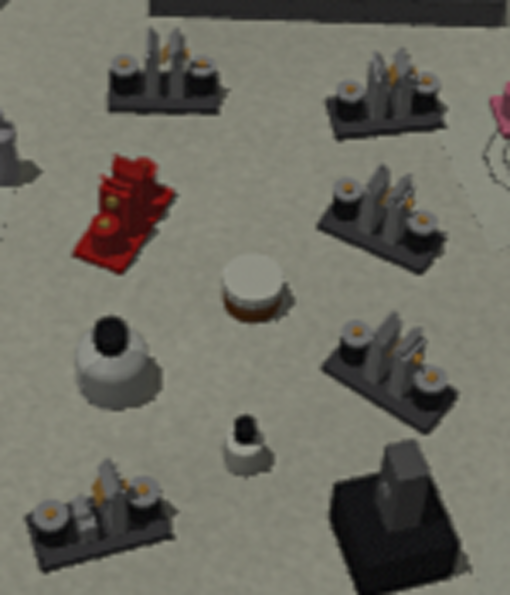

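```bash
cat >> h.py <<'E'
T=lambda p:[232+(p[0]+.5)/4.2-.5,165+(p[1]+.5)/4.2-.5]
S=lambda p:[270+(p[0]+.5)/3.4-.5,135+(p[1]+.5)/3.4-.5]
E
python3 - <<'E'
from h import *
F={1:[(121,33),(150,117),(50,513),(143,490)],2:[(345,323),(291,399),(356,334),(431,379)],3:[(543,319),(500,400),(348,188),(422,222)],
4:[(695,324),(715,412),(350,91),(425,81)],5:[(718,64),(722,152),(124,63),(202,63)]}
for k,v in F.items():
    for n,q in(('top',[T(v[0]),T(v[1])]),('side',[S(v[2]),S(v[3])])):
        P=unproj(n,q,.034); d=P[0]-P[1]; print(k,n,P.mean(0).round(4),'len',np.hypot(*d[:2]).round(4),'yaw',np.degrees(np.arctan2(d[1],d[0])).round(1))
print('gauge',unproj('top',T((109,354)),.102),unproj('side',S((406,459)),.102))
st=unproj('top',[T(p) for p in[(67,323),(160,296),(188,388),(97,412)]],.042);print('stand',st.round(4),st.mean(0))
tr=unproj('top',[(433,186),(490,185),(494,289),(437,289)],.03);print('tray',tr.round(3),tr.mean(0))
m=unproj('top',[(173,179),(227,177),(229,279),(175,280)],.008);print('mat',m.round(3),m.mean(0))
print('ink',unproj('top',T((216,211)),.045),'rinse',unproj('top',T((307,70)),.06))
E
```

```text
1 top [0.6319 0.1848 0.034 ] len 0.0583 yaw 21.1
1 side [0.6316 0.1875 0.034 ] len 0.0582 yaw 20.6
2 top [0.4512 0.061  0.034 ] len 0.059 yaw -33.9
2 side [0.4514 0.0644 0.034 ] len 0.058 yaw -33.6
3 top [ 0.4556 -0.0686  0.034 ] len 0.0583 yaw -26.9
3 side [ 0.4562 -0.0653  0.034 ] len 0.058 yaw -27.9
4 top [ 0.4534 -0.1854  0.034 ] len 0.0569 yaw 13.4
4 side [ 0.4535 -0.1822  0.034 ] len 0.0575 yaw 15.3
5 top [ 0.6205 -0.1937  0.034 ] len 0.0573 yaw 3.0
5 side [ 0.6208 -0.1921  0.034 ] len 0.0582 yaw 4.9
gauge [[0.45261444 0.18430763 0.102     ]] [[0.45224675 0.18650122 0.102     ]]
stand [[0.4709 0.2206 0.042 ]
 [0.4896 0.1623 0.042 ]
 [0.4321 0.1423 0.042 ]
 [0.4156 0.1991 0.042 ]] [0.45204389 0.18107676 0.042     ]
tray [[ 0.635 -0.276  0.03 ]
 [ 0.642 -0.431  0.03 ]
 [ 0.363 -0.438  0.03 ]
 [ 0.359 -0.287  0.03 ]] [ 0.49963719 -0.3579979   0.03      ]
mat [[0.639 0.441 0.008]
 [0.648 0.292 0.008]
 [0.369 0.272 0.008]
 [0.362 0.419 0.008]] [0.50435555 0.35590722 0.008     ]
ink [[0.54434426 0.12842506 0.045     ]] rinse [[0.63431953 0.07263173 0.06      ]]
```

```bash
cat >> h.py <<'E'
from scipy.spatial.transform import Rotation as Ro
def cur():
    o=get_obs(); q=o['eef_rot']; return np.array(o['eef_pos']),Ro.from_quat([q[1],q[2],q[3],q[0]]),o
def go(*targets):
    "targets (x,y,z,deg of tool y); prints tool-frame shift cm, rotvec, rows needed; all from the present pose"
    p,r,o=cur(); y=r.as_matrix()[:,1]; a=np.degrees(np.arctan2(y[1],y[0]))
    print('t',round(o['time_s'],1),'p',p.round(4),'ang',a.round(1),'F',np.round(o['wrist_force'],1),'op',round(o['opening'],3))
    for x,yy,z,g in targets:
        g=a+(g-a+90)%180-90; c,s=np.cos(np.radians(g)),np.sin(np.radians(g))
        R=Ro.from_matrix(np.array([[s,c,0],[-c,s,0],[0,0,-1]]))
        d=np.array([x,yy,z])-p; v=(r.inv()*R).as_rotvec()
        print((r.inv().apply(d)*100).round(2),v.round(3),'rows',round(max(np.linalg.norm(d)/.05,np.degrees(np.linalg.norm(v))/8.59),1),'ang',round(g,1))
E
python3 - <<'E'
from h import *
go((.4524,.1853,.19,17),(.4524,.1853,.077,17))
E
```

```text
t 0.1 p [0.1385 0.5576 0.2495] ang 76.0 F [ 0.4 -0.5 -0.7] op 1.0Traceback (most recent call last):
  File "<stdin>", line 2, in <module>
  File "h.py", line 31, in go
    R=Ro.from_matrix(np.array([[s,c,0],[-c,s,0],[0,0,-1]]))
  File "scipy/spatial/transform/_rotation.pyx", line 1143, in scipy.spatial.transform._rotation.Rotation.from_matrix
ValueError: Non-positive determinant (left-handed or null coordinate frame) in rotation matrix 0: [[ 0.2923717   0.95630476  0.        ]
 [-0.95630476  0.2923717   0.        ]
 [ 0.          0.         -1.        ]].
```

```bash
sed -i 's/\[\[s,c,0\],\[-c,s,0\]/[[-s,c,0],[c,s,0]/' h.py; python3 - <<'E'
from h import *
go((.4524,.1853,.19,17),(.4524,.1853,.077,17))
E
```

```text
t 0.1 p [0.1385 0.5576 0.2495] ang 76.0 F [ 0.4 -0.5 -0.7] op 1.0
[-39.44 -28.54   5.98] [-0.002  0.     1.03 ] rows 9.8 ang 17.0
[-39.45 -28.52  17.28] [-0.002  0.     1.03 ] rows 10.3 ang 17.0
```

Request:
apply_moves:
  moves:
    - [[-39.4,-28.5,6,0,0,1.03,1],[-39.4,-28.5,6,0,0,1.03,1],[-39.4,-28.5,6,0,0,1.03,1],[-39.4,-28.5,6,0,0,1.03,1],[-39.4,-28.5,6,0,0,1.03,1],[-39.4,-28.5,6,0,0,1.03,1],[-39.4,-28.5,6,0,0,1.03,1],[-39.4,-28.5,6,0,0,1.03,1]]

```text
time_s: 0.9
eef_pos: [0.3955, 0.2528, 0.201]
eef_rot: [-0.0, 0.596, 0.803, 0.0]
wrist_force: [0.9, 1.5, 0.4]
opening: 1.001
```

```bash
python3 - <<'E'
from h import *
go((.4524,.1853,.14,17),(.4524,.1853,.077,17))
E
```

```text
t 0.9 p [0.3955 0.2528 0.201 ] ang 16.8 F [0.9 1.5 0.4] op 1.001
[-8.11  3.5   6.1 ] [ 0.    -0.    -0.003] rows 2.1 ang 17.0
[-8.11  3.5  12.4 ] [ 0.    -0.    -0.003] rows 3.0 ang 17.0
```

Request:
apply_moves:
  moves:
    - [[-8.1,3.5,3,0,0,0,1],[-8.1,3.5,3,0,0,0,1],[-8.1,3.5,3,0,0,0,1],[-8.1,3.5,3,0,0,0,1],[-8.1,3.5,3,0,0,0,1]]

```text
time_s: 1.4
eef_pos: [0.4513, 0.1881, 0.1714]
eef_rot: [-0.0, 0.594, 0.804, -0.0]
wrist_force: [-0.3, 0.9, 0.4]
opening: 0.999
```

```bash
python3 - <<'E'
from h import *
go((.4524,.1853,.14,17),(.4524,.1853,.077,17))
E
```

```text
t 1.4 p [0.4513 0.1881 0.1714] ang 17.1 F [-0.3  0.9  0.4] op 0.999
[-0.3   0.03  3.14] [-0.    -0.     0.001] rows 0.6 ang 17.0
[-0.3   0.03  9.44] [-0.    -0.     0.001] rows 1.9 ang 17.0
```

Request:
apply_moves:
  moves:
    - [[-0.3,0,5,0,0,0,0.8],[-0.3,0,9.4,0,0,0,0.8],[-0.3,0,9.4,0,0,0,0.8],[-0.3,0,9.4,0,0,0,0.1],[-0.3,0,9.4,0,0,0,0.1],[-0.3,0,9.4,0,0,0,0.1],[-0.3,0,9.4,0,0,0,0.1],[-0.3,0,9.4,0,0,0,0.1]]

```text
time_s: 2.2
eef_pos: [0.4545, 0.185, 0.0799]
eef_rot: [0.001, 0.595, 0.804, 0.002]
wrist_force: [-1.9, 0.6, 6.8]
opening: 0.227
```

Request:
apply_moves:
  moves:
    - [[0,0,0,0,0,0,0.1],[0,0,0,0,0,0,0.1],[0,0,0,0,0,0,0.1],[0,0,0,0,0,0,0.1]]

```text
time_s: 2.6
eef_pos: [0.4545, 0.185, 0.0799]
eef_rot: [0.001, 0.595, 0.804, 0.002]
wrist_force: [-0.9, 1.7, 7.6]
opening: 0.231
```

```bash
python3 - <<'E'
from h import *
go((.4524,.1853,.14,17))
a=snap('top',None);b=snap('side',None)
A=cv2.resize(a[215:290,225:305],None,fx=5,fy=5,interpolation=2);B=cv2.resize(b[210:320,340:440],None,fx=3.75*.9,fy=3.75*.9,interpolation=2)
h=max(A.shape[0],B.shape[0]);C=np.zeros((h,A.shape[1]+B.shape[1],3),np.uint8);C[:A.shape[0],:A.shape[1]]=A;C[:B.shape[0],A.shape[1]:]=B
save(C,'g1.png')
E
```

```text
t 2.6 p [0.4545 0.185  0.0799] ang 17.0 F [-0.9  1.7  7.6] op 0.231
[ 0.09 -0.17 -6.01] [0.004 0.    0.   ] rows 1.2 ang 17.0
```

View pics/g1.png

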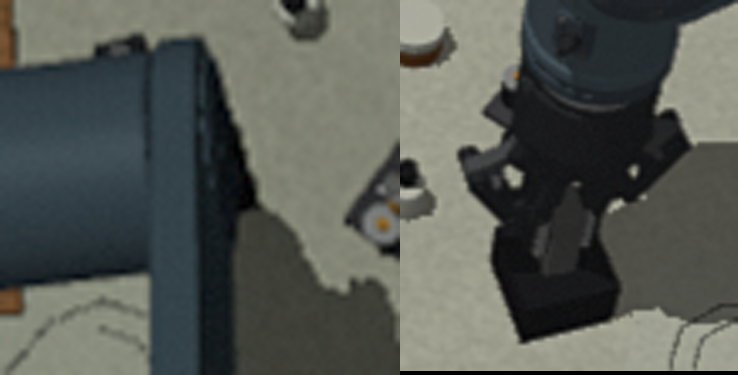

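Request:
apply_moves:
  moves:
    - [[0,0,-5,0,0,0,0.1],[0,0,-10.3,0,0,0,0.1],[0,0,-10.3,0,0,0,0.1]]

```text
time_s: 3.0
eef_pos: [0.4577, 0.1854, 0.1885]
eef_rot: [0.005, 0.595, 0.804, 0.005]
wrist_force: [1.1, 0.1, -0.5]
opening: 0.231
```

```bash
python3 - <<'E'
from h import *
go((.4513,.0627,.18,-33.7))
E
```

```text
t 3.0 p [0.4577 0.1854 0.1885] ang 17.0 F [ 1.1  0.1 -0.5] op 0.231
[-11.54  -4.21   0.82] [ 0.014 -0.004  0.885] rows 5.9 ang -33.7
```

Request:
apply_moves:
  moves:
    - [[-11.5,-4.2,0.2,0,0,0.885,0.1],[-11.5,-4.2,0.2,0,0,0.885,0.1],[-11.5,-4.2,0.2,0,0,0.885,0.1],[-11.5,-4.2,0.2,0,0,0.885,0.1],[-11.5,-4.2,0.2,0,0,0.885,0.1],[-11.5,-4.2,0.2,0,0,0.885,0.1],[-11.5,-4.2,0.2,0,0,0.885,0.1],[-11.5,-4.2,0.2,0,0,0.885,0.1]]

```text
time_s: 3.8
eef_pos: [0.4465, 0.0622, 0.1788]
eef_rot: [0.0, 0.881, 0.473, 0.0]
wrist_force: [-0.1, -0.2, -1.8]
opening: 0.228
```

```bash
python3 - <<'E'
from h import *
go((.4513,.0627,.18,-33.7))
b=snap('side','s1.png',(330,150,480,280),4)
p,r,o=cur()
for d in((0,0,.074),(0,0,0)): print(proj('side',p+r.apply(d)))
F=Ro.from_euler('z',-33.7,degrees=True)
print('throat',proj('side',np.array([.4513,.0627,0])+F.apply([[0,12e-3,.06],[0,-12e-3,.06],[-.029,0,.034],[.029,0,.034]])))
E
```

```text
t 3.8 p [0.4465 0.0622 0.1788] ang -33.5 F [-0.1 -0.2 -1.8] op 0.228
[ 0.31  0.38 -0.12] [ 0.001 -0.     0.004] rows 0.1 ang -33.7
[[391.215737   218.97876592]]
[[395.560139   195.96751488]]
throat [[383.53820135 235.24016136]
 [389.60855512 228.26279459]
 [396.43056421 245.48505734]
 [374.39652817 232.24568942]]
```

View pics/s1.png

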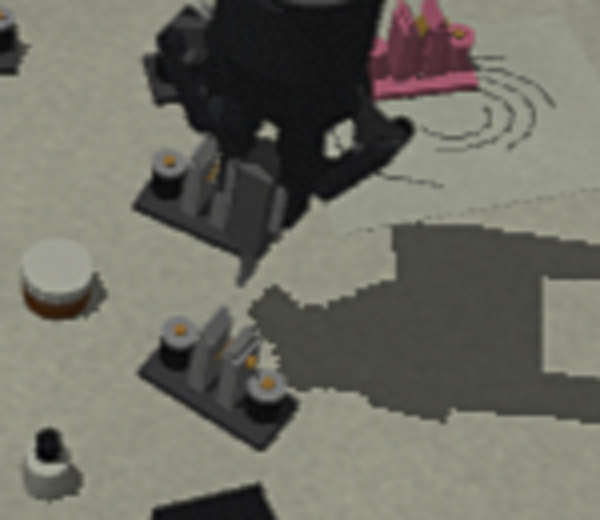

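Request:
apply_moves:
  moves:
    - [[0.3,0.4,0,0,0,0,0.1],[0.3,0.4,2,0,0,0,0.1],[0.3,0.4,4,0,0,0,0.1],[0.3,0.4,4.8,0,0,0,0.1],[0.3,0.4,5.3,0,0,0,0.1],[0.3,0.4,5.3,0,0,0,0.1],[0.3,0.4,5.3,0,0,0,0.1]]

```text
time_s: 4.55
eef_pos: [0.4519, 0.0625, 0.126]
eef_rot: [0.0, 0.882, 0.472, 0.0]
wrist_force: [0.2, -0.1, -1.1]
opening: 0.229
```

```bash
python3 - <<'E'
from h import *
go((.4513,.0627,.12,-33.7))
b=snap('side','s2.png',(350,190,430,260),6)
E
```

```text
t 4.5 p [0.4519 0.0625 0.126 ] ang -33.7 F [ 0.2 -0.1 -1.1] op 0.229
[-0.01 -0.06  0.6 ] [ 0.001 -0.     0.   ] rows 0.1 ang -33.7
```

View pics/s2.png

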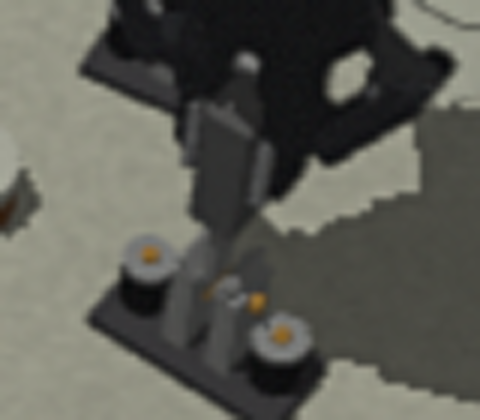

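Request:
apply_moves:
  moves:
    - [[0,0,0.2,0,0,0,0.1],[0,0,0.4,0,0,0,0.1],[0,0,0.6,0,0,0,0.1],[0,0,0.6,0,0,0,0.1]]

```text
time_s: 5.0
eef_pos: [0.4515, 0.0624, 0.1193]
eef_rot: [0.0, 0.882, 0.472, 0.0]
wrist_force: [0.8, -0.9, -1.6]
opening: 0.223
```

Request:
apply_moves:
  moves:
    - [[0,0,0.1,0,0,0,0.1],[0,0,0.2,0,0,0,0.1],[0,0,0.2,0,0,0,0.1]]

```text
time_s: 5.3
eef_pos: [0.452, 0.0623, 0.1176]
eef_rot: [0.001, 0.882, 0.472, 0.001]
wrist_force: [2.1, -1.6, -0.3]
opening: 0.227
```

Request:
apply_moves:
  moves:
    - [[0,0,0.1,0,0,0,0.1],[0,0,0.2,0,0,0,0.1],[0,0,0.2,0,0,0,0.1]]

```text
time_s: 5.6
eef_pos: [0.4521, 0.0623, 0.1157]
eef_rot: [0.001, 0.882, 0.472, 0.001]
wrist_force: [2.7, -2.4, 2.5]
opening: 0.226
```

Request:
apply_moves:
  moves:
    - [[0,0,0.1,0,0,0,0.1],[0,0,0.2,0,0,0,0.1],[0,0,0.2,0,0,0,0.1]]

```text
time_s: 5.9
eef_pos: [0.4523, 0.0624, 0.1146]
eef_rot: [0.001, 0.882, 0.472, 0.001]
wrist_force: [1.6, -1.7, 11.8]
opening: 0.228
```

Request:
apply_moves:
  moves:
    - [[0,0,-3,0,0,0,0.1],[0,0,-7,0,0,0,0.1],[0,0,-7,0,0,0,0.1],[0,0,-7,0,0,0,0.1]]

```text
time_s: 6.3
eef_pos: [0.4506, 0.0629, 0.1831]
eef_rot: [-0.0, 0.882, 0.472, -0.0]
wrist_force: [-0.5, 0.3, -1.2]
opening: 0.227
```

```bash
python3 - <<'E'
from h import *
go((.4559,-.067,.18,-27.4))
E
```

```text
t 6.3 p [0.4506 0.0629 0.1831] ang -33.7 F [-0.5  0.3 -1.2] op 0.227
[-10.52   7.65   0.3 ] [-0.001 -0.    -0.11 ] rows 2.6 ang -27.4
```

Request:
apply_moves:
  moves:
    - [[-10.5,7.6,0.3,0,0,-0.11,0.1],[-10.5,7.6,0.3,0,0,-0.11,0.1],[-10.5,7.6,0.3,0,0,-0.11,0.1],[-10.5,7.6,0.3,0,0,-0.11,0.1],[-10.5,7.6,0.3,0,0,-0.11,0.1],[-10.5,7.6,0.3,0,0,-0.11,0.1],[-10.5,7.6,0.3,0,0,-0.11,0.1]]

```text
time_s: 7.0
eef_pos: [0.4558, -0.0656, 0.1796]
eef_rot: [-0.001, 0.854, 0.52, -0.0]
wrist_force: [0.0, 0.4, -0.8]
opening: 0.228
```

```bash
python3 - <<'E'
from h import *
go((.4559,-.067,.12,-27.4))
b=snap('side','s3.png',(270,110,470,260),4)
E
```

```text
t 7.0 p [ 0.4558 -0.0656  0.1796] ang -27.3 F [ 0.   0.4 -0.8] op 0.228
[-0.11  0.08  5.96] [-0.002 -0.     0.002] rows 1.2 ang -27.4
```

View pics/s3.png

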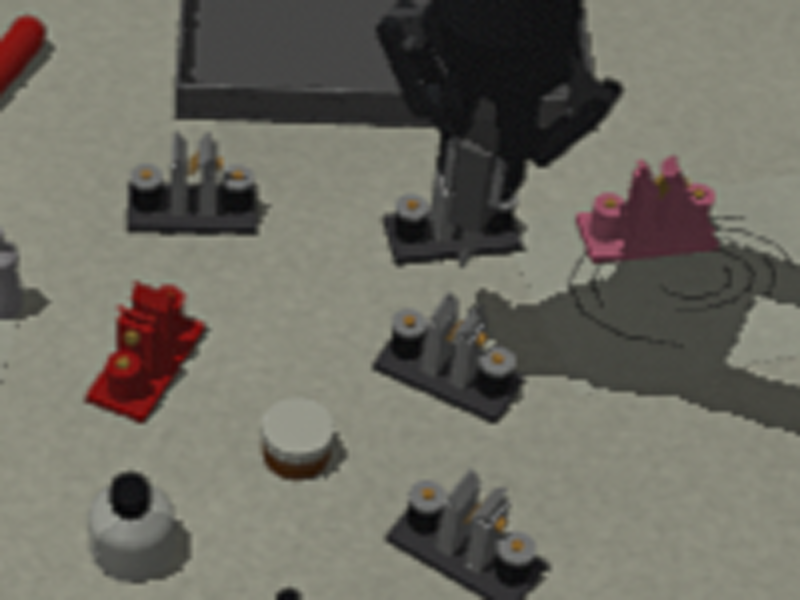

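Request:
apply_moves:
  moves:
    - [[-0.1,0,2,0,0,0,0.1],[-0.1,0,4,0,0,0,0.1],[-0.1,0,5,0,0,0,0.1],[-0.1,0,5.5,0,0,0,0.1],[-0.1,0,5.8,0,0,0,0.1],[-0.1,0,5.9,0,0,0,0.1],[-0.1,0,5.9,0,0,0,0.1]]

```text
time_s: 7.75
eef_pos: [0.4562, -0.068, 0.1218]
eef_rot: [0.0, 0.854, 0.52, 0.0]
wrist_force: [-0.4, -0.6, -0.5]
opening: 0.23
```

Request:
apply_moves:
  moves:
    - [[0,0,0.1,0,0,0,0.1],[0,0,0.2,0,0,0,0.1],[0,0,0.3,0,0,0,0.1],[0,0,0.3,0,0,0,0.1]]

```text
time_s: 8.15
eef_pos: [0.4563, -0.0682, 0.1185]
eef_rot: [0.0, 0.854, 0.52, 0.0]
wrist_force: [1.0, -1.0, -0.6]
opening: 0.229
```

Request:
apply_moves:
  moves:
    - [[0,0,0.1,0,0,0,0.1],[0,0,0.2,0,0,0,0.1],[0,0,0.2,0,0,0,0.1]]

```text
time_s: 8.45
eef_pos: [0.4562, -0.0681, 0.1164]
eef_rot: [0.0, 0.854, 0.52, 0.0]
wrist_force: [2.2, -0.5, 1.0]
opening: 0.227
```

Request:
apply_moves:
  moves:
    - [[0,0,0.1,0,0,0,0.1],[0,0,0.2,0,0,0,0.1],[0,0,0.2,0,0,0,0.1]]

```text
time_s: 8.75
eef_pos: [0.4556, -0.0678, 0.114]
eef_rot: [-0.0, 0.854, 0.52, -0.0]
wrist_force: [1.6, -0.2, -1.4]
opening: 0.23
```

Request:
apply_moves:
  moves:
    - [[0,0,0.1,0,0,0,0.1],[0,0,0.1,0,0,0,0.1]]

```text
time_s: 8.95
eef_pos: [0.4556, -0.0678, 0.1131]
eef_rot: [-0.0, 0.854, 0.52, -0.0]
wrist_force: [0.8, -0.5, -0.9]
opening: 0.227
```

Request:
apply_moves:
  moves:
    - [[0,0,0.3,0,0,0,0.1],[0,0,0.6,0,0,0,0.1],[0,0,0.9,0,0,0,0.1],[0,0,1.2,0,0,0,0.1],[0,0,1.5,0,0,0,0.1],[0,0,1.8,0,0,0,0.1],[0,0,1.8,0,0,0,0.1]]

```text
time_s: 9.65
eef_pos: [0.4561, -0.0679, 0.0969]
eef_rot: [-0.0, 0.854, 0.52, -0.0]
wrist_force: [-6.4, 1.7, 19.4]
opening: 0.226
```

Request:
apply_moves:
  moves:
    - [[0,0,-2,0,0,0,0.1],[0,0,-4,0,0,0,0.1],[0,0,-8.5,0,0,0,0.1],[0,0,-8.5,0,0,0,0.1],[0,0,-8.5,0,0,0,0.1]]

```text
time_s: 10.15
eef_pos: [0.4562, -0.068, 0.181]
eef_rot: [0.001, 0.854, 0.52, 0.001]
wrist_force: [0.3, 0.1, -1.0]
opening: 0.227
```

```bash
python3 - <<'E'
from h import *
go((.4535,-.1838,.18,14.3))
E
```

```text
t 10.2 p [ 0.4562 -0.068   0.181 ] ang -27.4 F [ 0.3  0.1 -1. ] op 0.227
[-10.41   5.09   0.1 ] [ 0.002  0.001 -0.727] rows 4.9 ang 14.3
```

Request:
apply_moves:
  moves:
    - [[-10.4,5.1,0.1,0,0,-0.727,0.1],[-10.4,5.1,0.1,0,0,-0.727,0.1],[-10.4,5.1,0.1,0,0,-0.727,0.1],[-10.4,5.1,0.1,0,0,-0.727,0.1],[-10.4,5.1,0.1,0,0,-0.727,0.1],[-10.4,5.1,0.1,0,0,-0.727,0.1],[-10.4,5.1,0.1,0,0,-0.727,0.1],[-10.4,5.1,0.1,0,0,-0.727,0.1]]

```text
time_s: 10.95
eef_pos: [0.4529, -0.1832, 0.1786]
eef_rot: [-0.001, 0.615, 0.789, -0.0]
wrist_force: [0.2, 0.4, 0.4]
opening: 0.229
```

```bash
python3 - <<'E'
from h import *
go((.4535,-.1838,.122,14.3))
E
```

```text
t 10.9 p [ 0.4529 -0.1832  0.1786] ang 14.1 F [0.2 0.4 0.4] op 0.229
[-0.08  0.04  5.66] [-0.001 -0.001 -0.003] rows 1.1 ang 14.3
```

Request:
apply_moves:
  moves:
    - [[-0.1,0,2,0,0,0,0.1],[-0.1,0,4,0,0,0,0.1],[-0.1,0,5,0,0,0,0.1],[-0.1,0,5.3,0,0,0,0.1],[-0.1,0,5.6,0,0,0,0.1],[-0.1,0,5.6,0,0,0,0.1],[-0.1,0,5.6,0,0,0,0.1]]

```text
time_s: 11.65
eef_pos: [0.454, -0.1849, 0.124]
eef_rot: [0.001, 0.614, 0.789, 0.0]
wrist_force: [-0.1, 0.3, -1.0]
opening: 0.224
```

Request:
apply_moves:
  moves:
    - [[0,0,0.1,0,0,0,0.1],[0,0,0.2,0,0,0,0.1],[0,0,0.3,0,0,0,0.1],[0,0,0.3,0,0,0,0.1]]

```text
time_s: 12.05
eef_pos: [0.4534, -0.1846, 0.1202]
eef_rot: [-0.0, 0.614, 0.789, -0.0]
wrist_force: [-1.0, -0.1, -1.0]
opening: 0.227
```

Request:
apply_moves:
  moves:
    - [[0,0,0.1,0,0,0,0.1],[0,0,0.2,0,0,0,0.1],[0,0,0.2,0,0,0,0.1]]

```text
time_s: 12.35
eef_pos: [0.4537, -0.1847, 0.1183]
eef_rot: [0.0, 0.614, 0.789, 0.0]
wrist_force: [1.0, 0.2, -0.4]
opening: 0.229
```

Request:
apply_moves:
  moves:
    - [[0,0,0.1,0,0,0,0.1],[0,0,0.2,0,0,0,0.1],[0,0,0.2,0,0,0,0.1]]

```text
time_s: 12.65
eef_pos: [0.4539, -0.1848, 0.1164]
eef_rot: [0.0, 0.614, 0.789, 0.0]
wrist_force: [2.4, -0.6, -1.2]
opening: 0.227
```

Request:
apply_moves:
  moves:
    - [[0,0,0.1,0,0,0,0.1],[0,0,0.15,0,0,0,0.1],[0,0,0.15,0,0,0,0.1]]

```text
time_s: 12.95
eef_pos: [0.4534, -0.1846, 0.1146]
eef_rot: [-0.0, 0.614, 0.789, -0.0]
wrist_force: [2.3, -0.4, -0.4]
opening: 0.227
```

Request:
apply_moves:
  moves:
    - [[0,0,0.1,0,0,0,0.1],[0,0,0.2,0,0,0,0.1],[0,0,0.2,0,0,0,0.1]]

```text
time_s: 13.25
eef_pos: [0.4533, -0.1846, 0.1125]
eef_rot: [-0.0, 0.614, 0.789, -0.0]
wrist_force: [0.6, -0.3, -0.2]
opening: 0.226
```

Request:
apply_moves:
  moves:
    - [[0,0,0.1,0,0,0,0.1],[0,0,0.2,0,0,0,0.1],[0,0,0.2,0,0,0,0.1]]

```text
time_s: 13.55
eef_pos: [0.4534, -0.1846, 0.1106]
eef_rot: [-0.0, 0.614, 0.789, -0.0]
wrist_force: [1.6, 0.3, -0.7]
opening: 0.225
```

Free. On down to about 0.0995, then up and to F5.

Request:
apply_moves:
  moves:
    - [[0,0,0.3,0,0,0,0.1],[0,0,0.6,0,0,0,0.1],[0,0,0.9,0,0,0,0.1],[0,0,1.1,0,0,0,0.1],[0,0,1.1,0,0,0,0.1]]

```text
time_s: 14.05
eef_pos: [0.4533, -0.1845, 0.0994]
eef_rot: [-0.0, 0.614, 0.789, -0.0]
wrist_force: [0.1, -0.2, -1.3]
opening: 0.231
```

Request:
apply_moves:
  moves:
    - [[0,0,-2,0,0,0,0.1],[0,0,-4,0,0,0,0.1],[0,0,-8.1,0,0,0,0.1],[0,0,-8.1,0,0,0,0.1],[0,0,-8.1,0,0,0,0.1]]

```text
time_s: 14.55
eef_pos: [0.4539, -0.185, 0.1816]
eef_rot: [0.001, 0.614, 0.789, -0.0]
wrist_force: [-0.7, 0.5, -1.0]
opening: 0.226
```

```bash
python3 - <<'E'
from h import *
go((.6207,-.193,.18,4))
E
```

```text
t 14.6 p [ 0.4539 -0.185   0.1816] ang 14.3 F [-0.7  0.5 -1. ] op 0.226
[-4.88 15.97  0.19] [0.001 0.002 0.179] rows 3.3 ang 4.0
```

Request:
apply_moves:
  moves:
    - [[-4.9,16,0.2,0,0,0.18,0.1],[-4.9,16,0.2,0,0,0.18,0.1],[-4.9,16,0.2,0,0,0.18,0.1],[-4.9,16,0.2,0,0,0.18,0.1],[-4.9,16,0.2,0,0,0.18,0.1],[-4.9,16,0.2,0,0,0.18,0.1],[-4.9,16,0.2,0,0,0.18,0.1],[-4.9,16,0.2,0,0,0.18,0.1]]

```text
time_s: 15.35
eef_pos: [0.6195, -0.1927, 0.1786]
eef_rot: [-0.0, 0.683, 0.731, -0.0]
wrist_force: [-0.2, -0.1, -1.0]
opening: 0.223
```

```bash
python3 - <<'E'
from h import *
go((.6207,-.193,.122,4))
b=snap('side','s4.png',(260,110,460,260),4)
E
```

```text
t 15.3 p [ 0.6195 -0.1927  0.1786] ang 3.9 F [-0.2 -0.1 -1. ] op 0.223
[-0.04  0.12  5.66] [-0.001 -0.    -0.001] rows 1.1 ang 4.0
```

View pics/s4.png

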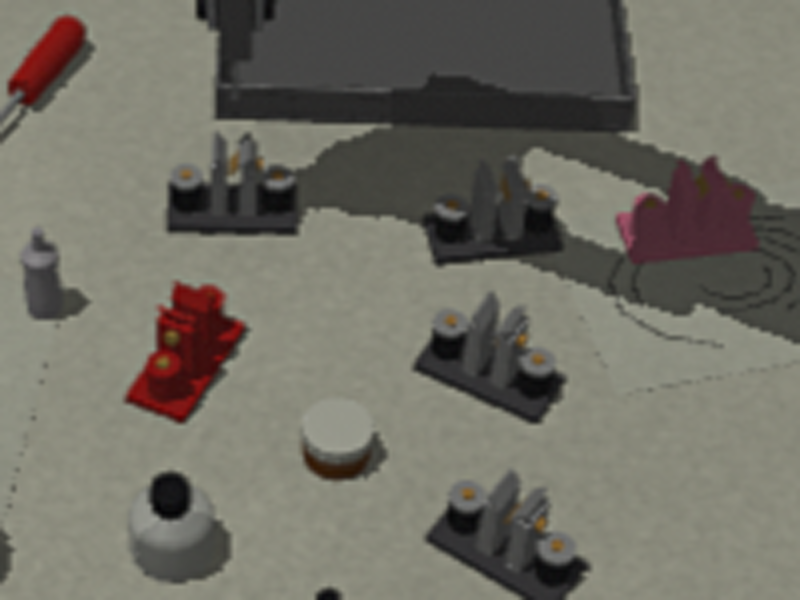

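Request:
apply_moves:
  moves:
    - [[0,0.1,2,0,0,0,0.1],[0,0.1,4,0,0,0,0.1],[0,0.1,5,0,0,0,0.1],[0,0.1,5.3,0,0,0,0.1],[0,0.1,5.6,0,0,0,0.1],[0,0.1,5.6,0,0,0,0.1],[0,0.1,5.6,0,0,0,0.1]]

```text
time_s: 16.1
eef_pos: [0.6222, -0.1929, 0.1238]
eef_rot: [0.001, 0.682, 0.731, 0.0]
wrist_force: [0.3, 0.9, -1.8]
opening: 0.225
```

Request:
apply_moves:
  moves:
    - [[0,0,0.1,0,0,0,0.1],[0,0,0.2,0,0,0,0.1],[0,0,0.3,0,0,0,0.1],[0,0,0.4,0,0,0,0.1],[0,0,0.4,0,0,0,0.1]]

```text
time_s: 16.6
eef_pos: [0.6216, -0.1926, 0.1186]
eef_rot: [-0.0, 0.682, 0.731, -0.0]
wrist_force: [-0.0, -0.2, -0.6]
opening: 0.227
```

Request:
apply_moves:
  moves:
    - [[0,0,0.1,0,0,0,0.1],[0,0,0.2,0,0,0,0.1],[0,0,0.2,0,0,0,0.1]]

```text
time_s: 16.9
eef_pos: [0.6221, -0.1928, 0.117]
eef_rot: [0.001, 0.682, 0.731, 0.0]
wrist_force: [2.3, -0.3, -1.0]
opening: 0.23
```

Request:
apply_moves:
  moves:
    - [[0,0,0.1,0,0,0,0.1],[0,0,0.15,0,0,0,0.1],[0,0,0.15,0,0,0,0.1]]

```text
time_s: 17.2
eef_pos: [0.6223, -0.1929, 0.1162]
eef_rot: [0.001, 0.682, 0.731, 0.0]
wrist_force: [0.9, -1.4, 4.7]
opening: 0.226
```

Request:
apply_moves:
  moves:
    - [[0,0,0.1,0,0,0,0.1],[0,0,0.15,0,0,0,0.1],[0,0,0.15,0,0,0,0.1]]

```text
time_s: 17.5
eef_pos: [0.6224, -0.1931, 0.1156]
eef_rot: [0.001, 0.682, 0.731, 0.0]
wrist_force: [-0.9, 1.6, 10.2]
opening: 0.228
```

Request:
apply_moves:
  moves:
    - [[0,0,-3,0,0,0,0.1],[0,0,-7,0,0,0,0.1],[0,0,-9,0,0,0,0.1],[0,0,-9,0,0,0,0.1]]

```text
time_s: 17.9
eef_pos: [0.623, -0.1935, 0.2074]
eef_rot: [0.003, 0.682, 0.731, 0.001]
wrist_force: [0.3, -0.0, -0.5]
opening: 0.227
```

```bash
python3 - <<'E'
from h import *
go((.453,.184,.19,17))
a=snap('top');b=snap('side')
f=lambda i:np.clip(i.astype(float)*2.2,0,255).astype(np.uint8)
A=cv2.resize(f(a[230:272,240:285]),None,fx=9,fy=9,interpolation=2);B=cv2.resize(f(b[258:316,360:412]),None,fx=7,fy=7,interpolation=2)
h=max(A.shape[0],B.shape[0]);C=np.zeros((h,A.shape[1]+B.shape[1],3),np.uint8);C[:A.shape[0],:A.shape[1]]=A;C[:B.shape[0],A.shape[1]:]=B
save(C,'st.png');print(A.shape)
E
```

```text
t 17.9 p [ 0.623  -0.1935  0.2074] ang 4.0 F [ 0.3 -0.  -0.5] op 0.227
[ 38.84 -14.37   1.55] [ 0.004  0.004 -0.228] rows 8.3 ang 17.0
(378, 405, 3)
```

View pics/st.png

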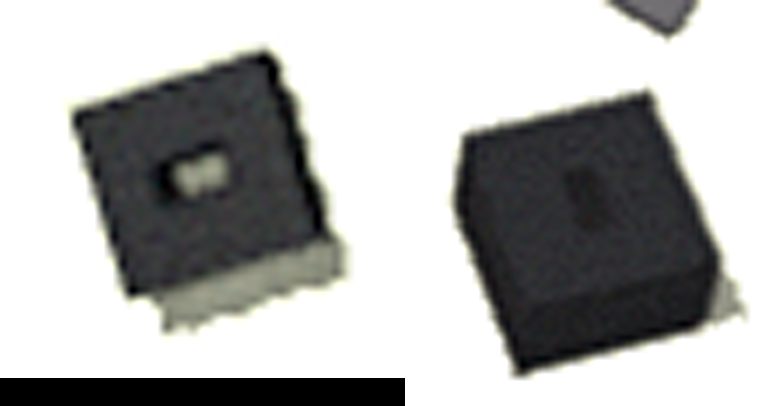

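```bash
python3 - <<'E'
from h import *
t=lambda p:[240+(p[0]+.5)/9-.5,230+(p[1]+.5)/9-.5]
s=lambda p:[360+(p[0]-405+.5)/7-.5,258+(p[1]+.5)/7-.5]
print(unproj('top',[t((192,173)),t((197,173.5))],.042),unproj('side',[s((588,200)),s((585,198))],.042))
c=unproj('side',[s(p) for p in[(465,135),(648,95),(715,260),(510,303)]],.042);print(c)
c=unproj('top',[t(p) for p in[(75,112),(262,52),(318,235),(132,295)]],.042);print(c)
E
```

```text
[[0.45268667 0.18431075 0.042     ]
 [0.4525793  0.18282797 0.042     ]] [[0.45230424 0.18770595 0.042     ]
 [0.45317053 0.18710445 0.042     ]]
[[0.48831893 0.168501   0.042     ]
 [0.43417874 0.15034332 0.042     ]
 [0.41600497 0.2046974  0.042     ]
 [0.47476459 0.22321271 0.042     ]]
[[0.46968881 0.21966929 0.042     ]
 [0.48884765 0.1650583  0.042     ]
 [0.43551769 0.14640153 0.042     ]
 [0.41654255 0.20048417 0.042     ]]
```

Request:
apply_moves:
  moves:
    - [[38.8,-14.4,1,0,0,-0.228,0.1],[38.8,-14.4,1,0,0,-0.228,0.1],[38.8,-14.4,1,0,0,-0.228,0.1],[38.8,-14.4,1,0,0,-0.228,0.1],[38.8,-14.4,1,0,0,-0.228,0.1],[38.8,-14.4,1,0,0,-0.228,0.1],[38.8,-14.4,1,0,0,-0.228,0.1],[38.8,-14.4,1,0,0,-0.228,0.1]]

```text
time_s: 18.8
eef_pos: [0.4543, 0.173, 0.1918]
eef_rot: [-0.002, 0.595, 0.804, -0.002]
wrist_force: [1.0, 0.9, -0.2]
opening: 0.229
```

Request:
apply_moves:
  moves:
    - [[0,0,0,0,0,0,0.1]]

```text
time_s: 18.9
eef_pos: [0.4522, 0.1761, 0.1914]
eef_rot: [-0.003, 0.592, 0.806, -0.002]
wrist_force: [0.0, -0.5, -1.5]
opening: 0.227
```

```bash
python3 - <<'E'
from h import *
go((.4527,.1853,.14,18),(.4527,.1853,.081,18))
E
```

```text
t 18.9 p [0.4522 0.1761 0.1914] ang 17.4 F [ 0.  -0.5 -1.5] op 0.227
[0.84 0.35 5.14] [-0.006 -0.003 -0.011] rows 1.0 ang 18.0
[ 0.83  0.39 11.04] [-0.006 -0.003 -0.011] rows 2.2 ang 18.0
```

Request:
apply_moves:
  moves:
    - [[0.8,0.4,4,0,0,-0.01,0.1],[0.8,0.4,4,0,0,-0.01,0.1],[0.8,0.4,5.5,0,0,-0.01,0.1],[0.8,0.4,5.5,0,0,-0.01,0.1],[0.8,0.4,5.5,0,0,-0.01,0.1]]

```text
time_s: 19.4
eef_pos: [0.4583, 0.1798, 0.139]
eef_rot: [-0.001, 0.591, 0.807, -0.001]
wrist_force: [-0.1, -0.3, -0.2]
opening: 0.229
```

```bash
python3 - <<'E'
from h import *
go((.4527,.1853,.105,18),(.4527,.1853,.0805,18))
E
```

```text
t 19.4 p [0.4583 0.1798 0.139 ] ang 17.5 F [-0.1 -0.3 -0.2] op 0.229
[ 0.69 -0.36  3.4 ] [-0.002 -0.    -0.008] rows 0.7 ang 18.0
[ 0.69 -0.36  5.85] [-0.002 -0.    -0.008] rows 1.2 ang 18.0
```

Request:
apply_moves:
  moves:
    - [[0.7,-0.4,0.8,0,0,-0.01,0.1],[0.7,-0.4,0.8,0,0,-0.01,0.1],[0.7,-0.4,0.8,0,0,-0.01,0.1],[0.7,-0.4,0.8,0,0,-0.01,0.1]]

```text
time_s: 19.8
eef_pos: [0.4528, 0.1861, 0.1315]
eef_rot: [0.0, 0.587, 0.81, 0.0]
wrist_force: [-0.5, -0.0, -0.7]
opening: 0.223
```

```bash
python3 - <<'E'
from h import *
go((.4527,.1853,.105,18),(.4527,.1853,.0805,18))
E
```

```text
t 19.8 p [0.4528 0.1861 0.1315] ang 18.2 F [-0.5 -0.  -0.7] op 0.223
[-0.07 -0.03  2.65] [0.001 0.    0.003] rows 0.5 ang 18.0
[-0.07 -0.04  5.1 ] [0.001 0.    0.003] rows 1.0 ang 18.0
```

Request:
apply_moves:
  moves:
    - [[-0.1,0,1,0,0,0,0.1],[-0.1,0,1.5,0,0,0,0.1],[-0.1,0,2.1,0,0,0,0.1],[-0.1,0,2.1,0,0,0,0.1],[-0.1,0,2.1,0,0,0,0.1]]

```text
time_s: 20.3
eef_pos: [0.4527, 0.1851, 0.1098]
eef_rot: [-0.0, 0.587, 0.81, -0.0]
wrist_force: [0.0, 0.2, -1.0]
opening: 0.227
```

Request:
apply_moves:
  moves:
    - [[0,0,0.5,0,0,0,0.1],[0,0,0.5,0,0,0,0.1]]

```text
time_s: 20.5
eef_pos: [0.4526, 0.185, 0.1047]
eef_rot: [-0.0, 0.587, 0.81, -0.0]
wrist_force: [-0.4, -0.0, -0.7]
opening: 0.229
```

Request:
apply_moves:
  moves:
    - [[0,0,1,0,0,0,0.1],[0,0,2,0,0,0,0.1],[0,0,2.4,0,0,0,0.1],[0,0,2.4,0,0,0,0.1],[0,0,2.4,0,0,0,0.1]]

```text
time_s: 21.0
eef_pos: [0.4527, 0.1851, 0.0807]
eef_rot: [-0.0, 0.587, 0.81, -0.0]
wrist_force: [-0.3, 0.2, -1.9]
opening: 0.226
```

Request:
apply_moves:
  moves:
    - [[0,0,0,0,0,0,0.9],[0,0,0,0,0,0,0.9],[0,0,0,0,0,0,0.9],[0,0,-4,0,0,0,0.9],[0,0,-9,0,0,0,0.9],[0,0,-13,0,0,0,0.9],[0,0,-13,0,0,0,0.9]]

```text
time_s: 21.7
eef_pos: [0.4567, 0.1858, 0.2177]
eef_rot: [0.004, 0.587, 0.81, 0.004]
wrist_force: [0.5, 0.3, 1.2]
opening: 0.9
```

```bash
cat >> h.py <<'E'
def coils(n,im,z=.034):
    h=cv2.cvtColor(cv2.resize(im,None,fx=4,fy=4,interpolation=cv2.INTER_CUBIC),cv2.COLOR_BGR2HSV)
    m=cv2.inRange(h,(8,110,90),(25,255,255)); k,_,st,c=cv2.connectedComponentsWithStats(m)
    uv=[(c[i]+.5)/4-.5 for i in range(1,k) if 8<st[i,4]<200]
    if not uv: return
    P=unproj(n,uv,z)
    for i in range(len(P)):
        for j in range(i):
            d=(P[i]-P[j])[:2]; d=d if d[0]>0 else -d; L=np.hypot(*d); mid=(P[i]+P[j])[:2]/2
            if abs(L-.058)<.004 and .3<mid[0]<.72 and abs(mid[1])<.46: print(n,mid.round(4),'L',L.round(4),'yaw',np.degrees(np.arctan2(d[1],d[0])).round(1))
E
python3 - <<'E'
from h import *
a=snap('top','a1.png');b=snap('side','b1.png')
coils('top',a);coils('side',b)
go((.4513,.0627,.14,56.3))
E
```

```text
top [ 0.6389 -0.062 ] L 0.0576 yaw 68.1
top [0.6328 0.1852] L 0.0576 yaw 21.7
top [ 0.6189 -0.1936] L 0.0576 yaw 3.5
top [ 0.4559 -0.0685] L 0.0583 yaw -26.9
top [0.4471 0.0626] L 0.058 yaw -31.9
top [ 0.4532 -0.1855] L 0.0576 yaw 13.0
top [ 0.3287 -0.1969] L 0.0583 yaw 12.9
side [ 0.6183 -0.1913] L 0.0579 yaw 4.4
side [0.6318 0.1871] L 0.0581 yaw 21.2
t 21.8 p [0.4535 0.1852 0.2123] ang 18.2 F [-0.   0.7 -0.4] op 0.904
[-11.57  -4.05   7.22] [ 0.003  0.001 -0.666] rows 4.4 ang 56.3
```

```bash
python3 - <<'E'
from h import *
go((.4468,.0641,.13,57.7))
E
```

```text
t 21.8 p [0.4535 0.1852 0.2123] ang 18.2 F [-0.   0.7 -0.4] op 0.904
[-11.29  -4.44   8.22] [ 0.003  0.001 -0.69 ] rows 4.6 ang 57.7
```

Request:
apply_moves:
  moves:
    - [[-11.3,-4.4,2,0,0,-0.69,0.7],[-11.3,-4.4,2,0,0,-0.69,0.7],[-11.3,-4.4,4,0,0,-0.69,0.7],[-11.3,-4.4,6,0,0,-0.69,0.7],[-11.3,-4.4,8.2,0,0,-0.69,0.7],[-11.3,-4.4,8.2,0,0,-0.69,0.7],[-11.3,-4.4,8.2,0,0,-0.69,0.7],[-11.3,-4.4,8.2,0,0,-0.69,0.7]]

```text
time_s: 22.6
eef_pos: [0.4467, 0.0642, 0.1297]
eef_rot: [0.0, 0.279, 0.96, 0.0]
wrist_force: [-0.1, -0.9, -0.7]
opening: 0.698
```

```bash
python3 - <<'E'
from h import *
go((.4468,.0641,.042,57.7))
E
```

```text
t 22.6 p [0.4467 0.0642 0.1297] ang 57.6 F [-0.1 -0.9 -0.7] op 0.698
[-0.01 -0.01  8.77] [ 0.     0.001 -0.002] rows 1.8 ang 57.7
```

Request:
apply_moves:
  moves:
    - [[0,0,4,0,0,0,0.7],[0,0,8,0,0,0,0.7],[0,0,8.7,0,0,0,0.7],[0,0,8.7,0,0,0,0.1],[0,0,8.7,0,0,0,0.1],[0,0,8.7,0,0,0,0.1],[0,0,8.7,0,0,0,0.1],[0,0,8.7,0,0,0,0.1]]

```text
time_s: 23.4
eef_pos: [0.4482, 0.0639, 0.0443]
eef_rot: [0.002, 0.278, 0.961, 0.0]
wrist_force: [-1.1, 0.2, 7.7]
opening: 0.272
```

Request:
apply_moves:
  moves:
    - [[0,0,0,0,0,0,0.1],[0,0,-4,0,0,0,0.1],[0,0,-9,0,0,0,0.1],[0,0,-14,0,0,0,0.1],[0,0,-14,0,0,0,0.1]]

```text
time_s: 23.9
eef_pos: [0.4511, 0.0636, 0.1902]
eef_rot: [0.007, 0.278, 0.961, 0.001]
wrist_force: [1.8, -0.4, -2.6]
opening: 0.267
```

```bash
python3 - <<'E'
from h import *
# tray slots along (1,.04): tool y angle = frame y direction = tray y direction ~2.3deg
for k in(-1,0,1):
    x,y=.4996+.085*k,-.358+.0034*k; print(k); go((x,y,.16,2.3))
E
```

```text
-1
t 23.9 p [0.4511 0.0636 0.1902] ang 57.7 F [ 1.8 -0.4 -2.6] op 0.267
[-19.58 -37.89   3.04] [0.012 0.009 0.967] rows 8.6 ang 2.3
0
t 23.9 p [0.4511 0.0636 0.1902] ang 57.7 F [ 1.8 -0.4 -2.6] op 0.267
[-26.58 -33.07   3.17] [0.012 0.009 0.967] rows 8.5 ang 2.3
1
t 23.9 p [0.4511 0.0636 0.1902] ang 57.7 F [ 1.8 -0.4 -2.6] op 0.267
[-33.58 -28.24   3.29] [0.012 0.009 0.967] rows 8.8 ang 2.3
```

Request:
apply_moves:
  moves:
    - [[-19.6,-37.9,2.5,0,0,0.967,0.1],[-19.6,-37.9,2.5,0,0,0.967,0.1],[-19.6,-37.9,2.5,0,0,0.967,0.1],[-19.6,-37.9,2.5,0,0,0.967,0.1],[-19.6,-37.9,2.5,0,0,0.967,0.1],[-19.6,-37.9,2.5,0,0,0.967,0.1],[-19.6,-37.9,2.5,0,0,0.967,0.1],[-19.6,-37.9,2.5,0,0,0.967,0.1]]

```text
time_s: 24.7
eef_pos: [0.4108, -0.3354, 0.1583]
eef_rot: [-0.0, 0.694, 0.72, 0.0]
wrist_force: [0.6, -0.2, -2.9]
opening: 0.269
```

Request:
apply_moves:
  moves:
    - [[0,0,0,0,0,0,0.1],[0,0,0,0,0,0,0.1],[0,0,0,0,0,0,0.1]]

```text
time_s: 25.0
eef_pos: [0.4114, -0.3325, 0.1581]
eef_rot: [-0.001, 0.693, 0.721, 0.0]
wrist_force: [0.5, -0.2, -3.3]
opening: 0.267
```

```bash
python3 - <<'E'
from h import *
go((.4146,-.3614,.049,2.3))
E
```

```text
t 25.0 p [ 0.4114 -0.3325  0.1581] ang 2.3 F [ 0.5 -0.2 -3.3] op 0.267
[-2.92  0.21 10.91] [-0.001 -0.002  0.   ] rows 2.3 ang 2.3
```

Request:
apply_moves:
  moves:
    - [[-2.9,0.2,4,0,0,0,0.1],[-2.9,0.2,6,0,0,0,0.1],[-2.9,0.2,9,0,0,0,0.1],[-2.9,0.2,10.5,0,0,0,0.1],[-2.9,0.2,10.7,0,0,0,0.1],[-2.9,0.2,10.9,0,0,0,0.1],[-2.9,0.2,10.9,0,0,0,0.1]]

```text
time_s: 25.7
eef_pos: [0.4158, -0.3631, 0.0511]
eef_rot: [0.001, 0.693, 0.721, -0.0]
wrist_force: [-0.1, -0.3, -3.3]
opening: 0.268
```

Request:
apply_moves:
  moves:
    - [[0,0,0.2,0,0,0,0.1],[0,0,0.35,0,0,0,0.1],[0,0,0.35,0,0,0,0.1],[0,0,0.35,0,0,0,0.6],[0,0,0.35,0,0,0,0.6],[0,0,-4,0,0,0,0.6],[0,0,-9,0,0,0,0.6],[0,0,-11,0,0,0,0.6]]

```text
time_s: 26.5
eef_pos: [0.4165, -0.3649, 0.1648]
eef_rot: [0.004, 0.693, 0.721, -0.001]
wrist_force: [-0.1, -0.4, 0.1]
opening: 0.595
```

```bash
python3 - <<'E'
from h import *
go((.6180,-.1925,.15,94))
E
```

```text
t 26.5 p [ 0.4165 -0.3649  0.1648] ang 2.3 F [-0.1 -0.4  0.1] op 0.595
[16.43 20.81  1.47] [0.008 0.002 1.541] rows 10.3 ang -86.0
```

Request:
apply_moves:
  moves:
    - [[16.4,20.8,0.5,0,0,1.54,0.6],[16.4,20.8,0.5,0,0,1.54,0.6],[16.4,20.8,0.5,0,0,1.54,0.6],[16.4,20.8,0.5,0,0,1.54,0.6],[16.4,20.8,0.5,0,0,1.54,0.6],[16.4,20.8,0.5,0,0,1.54,0.6],[16.4,20.8,0.5,0,0,1.54,0.6],[16.4,20.8,0.5,0,0,1.54,0.6]]

```text
time_s: 27.3
eef_pos: [0.6171, -0.1892, 0.1546]
eef_rot: [0.0, 0.974, 0.227, 0.0]
wrist_force: [-0.1, -0.4, -0.2]
opening: 0.6
```

```bash
python3 - <<'E'
from h import *
go((.6180,-.1925,.14,94))
E
```

```text
t 27.3 p [ 0.6171 -0.1892  0.1546] ang -63.7 F [-0.1 -0.4 -0.2] op 0.6
[-0.07  0.33  1.46] [ 0.    -0.     0.389] rows 2.6 ang -86.0
```

Request:
apply_moves:
  moves:
    - [[-0.1,0.3,1.5,0,0,0.389,0.7],[-0.1,0.3,1.5,0,0,0.389,0.7],[-0.1,0.3,1.5,0,0,0.389,0.7],[-0.1,0.3,1.5,0,0,0.389,0.7],[-0.1,0.3,1.5,0,0,0.389,0.7]]

```text
time_s: 27.8
eef_pos: [0.6168, -0.1938, 0.1399]
eef_rot: [0.0, 0.999, 0.038, 0.0]
wrist_force: [-0.2, 0.0, -0.4]
opening: 0.7
```

```bash
python3 - <<'E'
from h import *
coils('top',snap('top')); go((.6180,-.1925,.042,94))
E
```

```text
top [ 0.639  -0.0621] L 0.0577 yaw 67.9
top [0.6328 0.1851] L 0.0576 yaw 21.6
top [ 0.4559 -0.0684] L 0.0584 yaw -26.9
top [ 0.4157 -0.365 ] L 0.0583 yaw -88.0
t 27.9 p [ 0.6168 -0.1938  0.14  ] ang -85.7 F [-0.6 -0.5 -0.3] op 0.7
[ 0.12 -0.12  9.8 ] [ 0.    -0.     0.006] rows 2.0 ang -86.0
```

Request:
apply_moves:
  moves:
    - [[0.1,-0.1,4,0,0,0,0.7],[0.1,-0.1,8,0,0,0,0.7],[0.1,-0.1,9.7,0,0,0,0.7],[0.1,-0.1,9.7,0,0,0,0.1],[0.1,-0.1,9.7,0,0,0,0.1],[0.1,-0.1,9.7,0,0,0,0.1],[0.1,-0.1,9.7,0,0,0,0.1],[0.1,-0.1,9.7,0,0,0,0.1]]

```text
time_s: 28.65
eef_pos: [0.619, -0.1933, 0.0449]
eef_rot: [0.001, 0.999, 0.037, 0.002]
wrist_force: [-0.0, 1.4, 4.4]
opening: 0.263
```

Request:
apply_moves:
  moves:
    - [[0,0,0,0,0,0,0.1],[0,0,-4,0,0,0,0.1],[0,0,-9,0,0,0,0.1],[0,0,-12,0,0,0,0.1],[0,0,-12,0,0,0,0.1]]

```text
time_s: 29.15
eef_pos: [0.6207, -0.1941, 0.1692]
eef_rot: [0.003, 0.999, 0.037, 0.005]
wrist_force: [1.1, -0.3, -3.3]
opening: 0.266
```

```bash
python3 - <<'E'
from h import *
go((.4996,-.359,.16,2.3))
E
```

```text
t 29.1 p [ 0.6207 -0.1941  0.1692] ang -85.8 F [ 1.1 -0.3 -3.3] op 0.266
[-13.3   15.55   0.89] [ 0.011 -0.003 -1.537] rows 10.3 ang 2.3
```

Request:
apply_moves:
  moves:
    - [[-13.3,15.5,0.5,0,0,-1.537,0.1],[-13.3,15.5,0.5,0,0,-1.537,0.1],[-13.3,15.5,0.5,0,0,-1.537,0.1],[-13.3,15.5,0.5,0,0,-1.537,0.1],[-13.3,15.5,0.5,0,0,-1.537,0.1],[-13.3,15.5,0.5,0,0,-1.537,0.1],[-13.3,15.5,0.5,0,0,-1.537,0.1],[-13.3,15.5,0.5,0,0,-1.537,0.1]]

```text
time_s: 29.95
eef_pos: [0.4951, -0.3564, 0.1557]
eef_rot: [-0.002, 0.811, 0.585, -0.0]
wrist_force: [0.1, 0.1, -3.4]
opening: 0.269
```

```bash
python3 - <<'E'
from h import *
go((.4996,-.359,.13,2.3))
E
```

```text
t 29.9 p [ 0.4951 -0.3564  0.1557] ang -18.4 F [ 0.1  0.1 -3.4] op 0.269
[-0.11  0.51  2.56] [-0.003 -0.002 -0.361] rows 2.4 ang 2.3
```

Request:
apply_moves:
  moves:
    - [[-0.1,0.5,2.5,0,0,-0.361,0.1],[-0.1,0.5,2.5,0,0,-0.361,0.1],[-0.1,0.5,2.5,0,0,-0.361,0.1],[-0.1,0.5,2.5,0,0,-0.361,0.1],[-0.1,0.5,2.5,0,0,-0.361,0.1],[-0.1,0.5,2.5,0,0,-0.361,0.1]]

```text
time_s: 30.55
eef_pos: [0.5005, -0.3593, 0.1323]
eef_rot: [-0.0, 0.695, 0.719, -0.0]
wrist_force: [-0.6, 0.6, -3.1]
opening: 0.27
```

```bash
python3 - <<'E'
from h import *
go((.4996,-.359,.049,2.3))
E
```

```text
t 30.6 p [ 0.5005 -0.3593  0.1323] ang 1.9 F [-0.6  0.6 -3.1] op 0.27
[ 0.02 -0.09  8.33] [-0.001 -0.001 -0.007] rows 1.7 ang 2.3
```

Request:
apply_moves:
  moves:
    - [[0,-0.1,3,0,0,0,0.1],[0,-0.1,6,0,0,0,0.1],[0,-0.1,8,0,0,0,0.1],[0,-0.1,8.3,0,0,0,0.1],[0,-0.1,8.5,0,0,0,0.1],[0,-0.1,8.5,0,0,0,0.1],[0,-0.1,8.5,0,0,0,0.1]]

```text
time_s: 31.25
eef_pos: [0.5001, -0.3598, 0.0484]
eef_rot: [0.001, 0.695, 0.719, -0.0]
wrist_force: [-0.7, 0.8, -0.7]
opening: 0.273
```

Request:
apply_moves:
  moves:
    - [[0,0,0,0,0,0,0.6],[0,0,0,0,0,0,0.6],[0,0,-5,0,0,0,0.6],[0,0,-10,0,0,0,0.6],[0,0,-14,0,0,0,0.6],[0,0,-14,0,0,0,0.6]]

```text
time_s: 31.85
eef_pos: [0.503, -0.3628, 0.196]
eef_rot: [0.007, 0.695, 0.719, -0.0]
wrist_force: [0.8, -0.6, 0.7]
opening: 0.602
```

```bash
python3 - <<'E'
from h import *
coils('top',snap('top')); coils('side',snap('side'))
o=np.array([.632,.1862]); y=np.radians(21.2); p=o-.010*np.array([np.cos(y),np.sin(y)]); print(p)
go((*p,.19,111.2),(*p,.15,111.2))
E
```

```text
top [ 0.6389 -0.0621] L 0.0575 yaw 68.0
top [0.6328 0.1852] L 0.0576 yaw 21.7
top [ 0.456  -0.0685] L 0.0585 yaw -26.9
top [ 0.4532 -0.1855] L 0.0576 yaw 13.0
top [ 0.3287 -0.1969] L 0.0583 yaw 13.1
side [ 0.3287 -0.1956] L 0.058 yaw 13.8
side [ 0.4532 -0.1839] L 0.0578 yaw 13.3
side [ 0.4557 -0.0668] L 0.0577 yaw -27.1
side [0.6318 0.1871] L 0.0581 yaw 21.2
[0.62267676 0.18258375]
t 31.9 p [ 0.5005 -0.3602  0.1895] ang 2.0 F [-0.7 -1.1 -0.5] op 0.599
[53.83 14.09 -0.16] [4.000e-03 1.000e-03 1.235e+00] rows 11.1 ang -68.8
[53.84 14.08  3.84] [4.000e-03 1.000e-03 1.235e+00] rows 11.2 ang -68.8
```

Request:
apply_moves:
  moves:
    - [[53.8,14.1,0,0,0,1.235,0.6],[53.8,14.1,0,0,0,1.235,0.6],[53.8,14.1,0,0,0,1.235,0.6],[53.8,14.1,0,0,0,1.235,0.6],[53.8,14.1,0,0,0,1.235,0.6],[53.8,14.1,0,0,0,1.235,0.6],[53.8,14.1,0,0,0,1.235,0.6],[53.8,14.1,0,0,0,1.235,0.6]]

```text
time_s: 32.75
eef_pos: [0.5823, 0.0105, 0.1856]
eef_rot: [-0.001, 0.973, 0.232, -0.002]
wrist_force: [0.9, -0.6, 0.3]
opening: 0.598
```

```bash
python3 - <<'E'
from h import *
go((.6227,.1826,.15,111.2))
E
```

```text
t 32.8 p [0.5823 0.0105 0.1856] ang -63.2 F [ 0.9 -0.6  0.3] op 0.598
[ 11.37 -13.54   3.56] [-0.002  0.003  0.097] rows 3.6 ang -68.8
```

Request:
apply_moves:
  moves:
    - [[11.4,-13.5,1,0,0,0.097,0.7],[11.4,-13.5,1,0,0,0.097,0.7],[11.4,-13.5,1,0,0,0.097,0.7],[11.4,-13.5,3.5,0,0,0.097,0.7],[11.4,-13.5,3.5,0,0,0.097,0.7],[11.4,-13.5,3.5,0,0,0.097,0.7],[11.4,-13.5,3.5,0,0,0.097,0.7]]

```text
time_s: 33.45
eef_pos: [0.6231, 0.1794, 0.1524]
eef_rot: [0.0, 0.982, 0.187, -0.0]
wrist_force: [0.8, 0.8, 0.2]
opening: 0.7
```

```bash
python3 - <<'E'
from h import *
go((.6227,.1826,.042,111.2))
coils('side',snap('side'))
E
```

```text
t 33.5 p [0.6231 0.1794 0.1524] ang -68.5 F [0.8 0.8 0.2] op 0.7
[ 0.09 -0.31 11.04] [0.    0.001 0.005] rows 2.2 ang -68.8
side [ 0.3287 -0.1956] L 0.0579 yaw 13.6
side [ 0.4532 -0.1838] L 0.0577 yaw 13.3
side [ 0.4556 -0.0668] L 0.0578 yaw -27.3
side [0.6318 0.1871] L 0.0582 yaw 21.2
```

Request:
apply_moves:
  moves:
    - [[0.1,-0.3,4,0,0,0,0.7],[0.1,-0.3,8,0,0,0,0.7],[0.1,-0.3,11,0,0,0,0.7],[0.1,-0.3,11,0,0,0,0.7],[0.1,-0.3,11,0,0,0,0.1],[0.1,-0.3,11,0,0,0,0.1],[0.1,-0.3,11,0,0,0,0.1],[0.1,-0.3,11,0,0,0,0.1]]

```text
time_s: 34.3
eef_pos: [0.6253, 0.1837, 0.0459]
eef_rot: [0.0, 0.982, 0.187, 0.003]
wrist_force: [-0.1, -0.7, 6.4]
opening: 0.266
```

Request:
apply_moves:
  moves:
    - [[0,0,0,0,0,0,0.1],[0,0,0,0,0,0,0.1],[0,0,-4,0,0,0,0.1],[0,0,-9,0,0,0,0.1],[0,0,-14,0,0,0,0.1],[0,0,-15,0,0,0,0.1]]

```text
time_s: 34.9
eef_pos: [0.6269, 0.1843, 0.2016]
eef_rot: [0.001, 0.982, 0.187, 0.007]
wrist_force: [1.1, -0.7, -1.8]
opening: 0.265
```

```bash
python3 - <<'E'
from h import *
go((.585,-.3566,.17,2.3))
p,r,o=cur(); R=r.as_matrix(); print('tool x',R[:,0].round(2)) # frame +x along?
E
```

```text
t 34.9 p [0.6269 0.1843 0.2016] ang -68.4 F [ 1.1 -0.7 -1.8] op 0.265
[-23.84  48.74   3.03] [ 0.011 -0.009 -1.234] rows 10.9 ang 2.3
tool x [0.93 0.37 0.01]
```

Request:
apply_moves:
  moves:
    - [[-23.9,49.7,2,0,0,-1.234,0.1],[-23.9,49.7,2,0,0,-1.234,0.1],[-23.9,49.7,2,0,0,-1.234,0.1],[-23.9,49.7,2,0,0,-1.234,0.1],[-23.9,49.7,2,0,0,-1.234,0.1],[-23.9,49.7,2,0,0,-1.234,0.1],[-23.9,49.7,2,0,0,-1.234,0.1],[-23.9,49.7,2,0,0,-1.234,0.1]]

```text
time_s: 35.7
eef_pos: [0.5953, -0.1988, 0.1786]
eef_rot: [-0.0, 0.722, 0.692, -0.0]
wrist_force: [0.6, -0.0, -3.0]
opening: 0.266
```

```bash
python3 - <<'E'
from h import *
go((.585,-.3666,.13,2.3))
E
```

```text
t 35.7 p [ 0.5953 -0.1988  0.1786] ang -2.4 F [ 0.6 -0.  -3. ] op 0.266
[-16.81  -0.32   4.86] [-0.    -0.    -0.082] rows 3.5 ang 2.3
```

Request:
apply_moves:
  moves:
    - [[-16.8,-0.3,1,0,0,-0.082,0.1],[-16.8,-0.3,1,0,0,-0.082,0.1],[-16.8,-0.3,1,0,0,-0.082,0.1],[-16.8,-0.3,2,0,0,-0.082,0.1],[-16.8,-0.3,4.8,0,0,-0.082,0.1],[-16.8,-0.3,4.8,0,0,-0.082,0.1],[-16.8,-0.3,4.8,0,0,-0.082,0.1],[-16.8,-0.3,4.8,0,0,-0.082,0.1]]

```text
time_s: 36.5
eef_pos: [0.5858, -0.3644, 0.1322]
eef_rot: [0.001, 0.694, 0.72, 0.0]
wrist_force: [-0.0, 0.5, -3.5]
opening: 0.265
```

```bash
python3 - <<'E'
from h import *
go((.585,-.3666,.050,2.3))
snap('side','s5.png',(260,30,460,180),4)
E
```

```text
t 36.5 p [ 0.5858 -0.3644  0.1322] ang 2.0 F [-0.   0.5 -3.5] op 0.265
[-0.21 -0.1   8.22] [ 0.001  0.001 -0.005] rows 1.6 ang 2.3
```

View pics/s5.png

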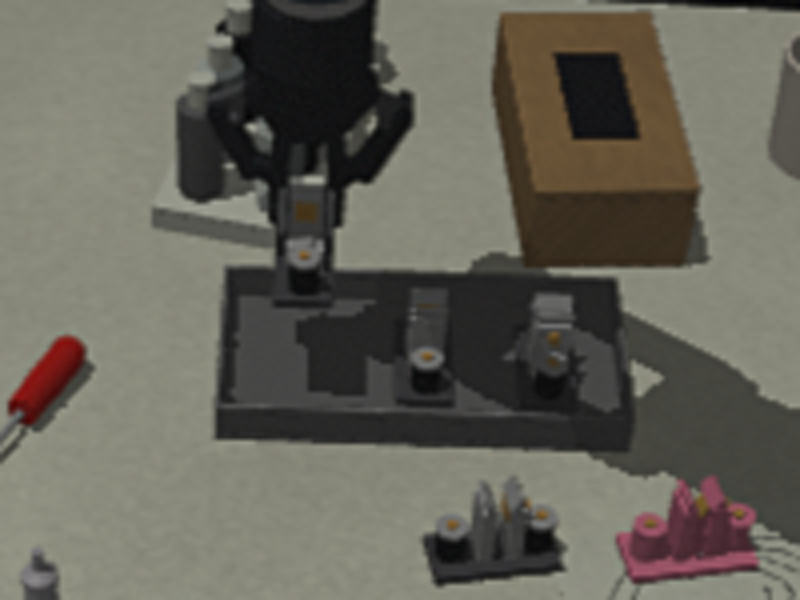

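Request:
apply_moves:
  moves:
    - [[-0.2,-0.1,3,0,0,0,0.1],[-0.2,-0.1,6,0,0,0,0.1],[-0.2,-0.1,7.5,0,0,0,0.1],[-0.2,-0.1,8,0,0,0,0.1],[-0.2,-0.1,8.3,0,0,0,0.1],[-0.2,-0.1,8.3,0,0,0,0.1],[-0.2,-0.1,8.3,0,0,0,0.1]]

```text
time_s: 37.25
eef_pos: [0.5853, -0.3677, 0.05]
eef_rot: [0.002, 0.695, 0.719, 0.0]
wrist_force: [-0.0, 0.7, 0.9]
opening: 0.267
```

Request:
apply_moves:
  moves:
    - [[0,0,0,0,0,0,0.6],[0,0,0,0,0,0,0.6],[0,0,-5,0,0,0,0.6],[0,0,-10,0,0,0,0.6],[0,0,-14,0,0,0,0.6],[0,0,-14,0,0,0,0.6]]

```text
time_s: 37.85
eef_pos: [0.5876, -0.37, 0.1972]
eef_rot: [0.007, 0.695, 0.719, 0.0]
wrist_force: [0.1, -0.5, 0.6]
opening: 0.598
```

```bash
python3 - <<'E'
from h import *
coils('top',snap('top')); coils('side',snap('side'))
go((.4532,-.1847,.15,103.2))
E
```

```text
top [ 0.6389 -0.062 ] L 0.0576 yaw 68.1
top [ 0.5867 -0.3632] L 0.0586 yaw -86.1
top [ 0.4559 -0.0684] L 0.0584 yaw -26.9
top [ 0.4532 -0.1855] L 0.0577 yaw 13.0
side [ 0.3287 -0.1956] L 0.058 yaw 13.8
side [ 0.4532 -0.1838] L 0.0577 yaw 13.3
side [ 0.4557 -0.0667] L 0.0577 yaw -27.2
t 38.0 p [ 0.5849 -0.3678  0.1902] ang 2.0 F [ 0.5  0.5 -1.1] op 0.6
[ 18.76 -12.55   3.93] [0.005 0.    1.374] rows 9.2 ang -76.8
```

Request:
apply_moves:
  moves:
    - [[18.8,-12.6,2,0,0,1.374,0.6],[18.8,-12.6,2,0,0,1.374,0.6],[18.8,-12.6,2,0,0,1.374,0.6],[18.8,-12.6,2,0,0,1.374,0.6],[18.8,-12.6,3,0,0,1.374,0.6],[18.8,-12.6,3.9,0,0,1.374,0.6],[18.8,-12.6,3.9,0,0,1.374,0.7],[18.8,-12.6,3.9,0,0,1.374,0.7]]

```text
time_s: 38.75
eef_pos: [0.4504, -0.1823, 0.147]
eef_rot: [-0.001, 0.98, 0.198, -0.001]
wrist_force: [-0.2, -0.0, 0.5]
opening: 0.7
```

```bash
python3 - <<'E'
from h import *
go((.4532,-.1847,.13,103.2))
E
```

```text
t 38.8 p [ 0.4504 -0.1823  0.147 ] ang -67.1 F [-0.2 -0.   0.5] op 0.7
[0.16 0.33 1.7 ] [-0.003  0.002  0.169] rows 1.1 ang -76.8
```

Request:
apply_moves:
  moves:
    - [[0.2,0.3,1.7,0,0,0.169,0.7],[0.2,0.3,1.7,0,0,0.169,0.7],[0.2,0.3,1.7,0,0,0.169,0.7],[0.2,0.3,1.7,0,0,0.169,0.7]]

```text
time_s: 39.15
eef_pos: [0.4545, -0.1852, 0.1318]
eef_rot: [-0.0, 0.993, 0.119, -0.0]
wrist_force: [0.1, 0.2, -0.4]
opening: 0.698
```

```bash
python3 - <<'E'
from h import *
go((.4532,-.1847,.042,103.2))
E
```

```text
t 39.1 p [ 0.4545 -0.1852  0.1318] ang -76.3 F [ 0.1  0.2 -0.4] op 0.698
[-0.11 -0.08  8.98] [-0.001  0.001  0.008] rows 1.8 ang -76.8
```

Request:
apply_moves:
  moves:
    - [[-0.1,-0.1,4,0,0,0,0.7],[-0.1,-0.1,8,0,0,0,0.7],[-0.1,-0.1,8.9,0,0,0,0.7],[-0.1,-0.1,8.9,0,0,0,0.1],[-0.1,-0.1,8.9,0,0,0,0.1],[-0.1,-0.1,8.9,0,0,0,0.1],[-0.1,-0.1,8.9,0,0,0,0.1],[-0.1,-0.1,8.9,0,0,0,0.1]]

```text
time_s: 39.95
eef_pos: [0.4551, -0.1857, 0.045]
eef_rot: [0.001, 0.993, 0.118, 0.001]
wrist_force: [0.2, -0.6, 6.8]
opening: 0.273
```

Request:
apply_moves:
  moves:
    - [[0,0,0,0,0,0,0.1],[0,0,-4,0,0,0,0.1],[0,0,-9,0,0,0,0.1],[0,0,-14,0,0,0,0.1],[0,0,-18,0,0,0,0.1],[0,0,-18,0,0,0,0.1]]

```text
time_s: 40.55
eef_pos: [0.4566, -0.1867, 0.2301]
eef_rot: [0.004, 0.993, 0.118, 0.005]
wrist_force: [1.2, -0.7, -2.2]
opening: 0.268
```

```bash
python3 - <<'E'
from h import *
go((.5044,.3575,.2,4.3))
E
```

```text
t 40.5 p [ 0.4566 -0.1867  0.2301] ang -76.5 F [ 1.2 -0.7 -2.2] op 0.268
[ 17.36 -51.82   2.64] [ 0.014  0.    -1.409] rows 10.9 ang 4.3
```

```bash
python3 - <<'E'
from h import *
go((.589,.364,.21,4.3))
E
```

```text
t 40.5 p [ 0.4566 -0.1867  0.2301] ang -76.5 F [ 1.2 -0.7 -2.2] op 0.268
[ 25.75 -50.46   1.72] [ 0.014  0.    -1.409] rows 11.3 ang 4.3
```

Request:
apply_moves:
  moves:
    - [[25.7,-50.5,1,0,0,-1.409,0.1],[25.7,-50.5,1,0,0,-1.409,0.1],[25.7,-50.5,1,0,0,-1.409,0.1],[25.7,-50.5,1,0,0,-1.409,0.1],[25.7,-50.5,1,0,0,-1.409,0.1],[25.7,-50.5,1,0,0,-1.409,0.1],[25.7,-50.5,1,0,0,-1.409,0.1],[25.7,-50.5,1,0,0,-1.409,0.1]]

```text
time_s: 41.35
eef_pos: [0.5458, 0.2063, 0.2145]
eef_rot: [-0.0, 0.751, 0.66, -0.001]
wrist_force: [0.8, -0.9, -3.0]
opening: 0.268
```

```bash
python3 - <<'E'
from h import *
go((.589,.364,.14,4.3))
E
```

```text
t 41.4 p [0.5458 0.2063 0.2145] ang -7.4 F [ 0.8 -0.9 -3. ] op 0.268
[16.2   2.28  7.43] [-0.002  0.001 -0.203] rows 3.6 ang 4.3
```

Request:
apply_moves:
  moves:
    - [[16.2,2.3,3,0,0,-0.203,0.1],[16.2,2.3,3,0,0,-0.203,0.1],[16.2,2.3,3,0,0,-0.203,0.1],[16.2,2.3,5,0,0,-0.203,0.1],[16.2,2.3,7.4,0,0,-0.203,0.1],[16.2,2.3,7.4,0,0,-0.203,0.1],[16.2,2.3,7.4,0,0,-0.203,0.1],[16.2,2.3,7.4,0,0,-0.203,0.1]]

```text
time_s: 42.15
eef_pos: [0.5919, 0.3614, 0.1432]
eef_rot: [0.0, 0.683, 0.731, 0.001]
wrist_force: [-0.2, -1.0, -3.7]
opening: 0.265
```

```bash
python3 - <<'E'
from h import *
go((.589,.364,.053,4.3))
E
```

```text
t 42.1 p [0.5919 0.3614 0.1432] ang 3.9 F [-0.2 -1.  -3.7] op 0.265
[ 0.27 -0.29  9.02] [ 0.002 -0.    -0.008] rows 1.8 ang 4.3
```

Request:
apply_moves:
  moves:
    - [[0.2,-0.2,3,0,0,0,0.1],[0.2,-0.2,6,0,0,0,0.1],[0.2,-0.2,8,0,0,0,0.1],[0.2,-0.2,8.7,0,0,0,0.1],[0.2,-0.2,9,0,0,0,0.1],[0.2,-0.2,9,0,0,0,0.1],[0.2,-0.2,9,0,0,0,0.1]]

```text
time_s: 42.85
eef_pos: [0.5904, 0.3641, 0.0539]
eef_rot: [0.001, 0.683, 0.731, 0.002]
wrist_force: [-0.6, 0.0, -3.5]
opening: 0.27
```

Request:
apply_moves:
  moves:
    - [[0,0,0.1,0,0,0,0.1],[0,0,0.2,0,0,0,0.1],[0,0,0.2,0,0,0,0.6],[0,0,0.2,0,0,0,0.6],[0,0,-5,0,0,0,0.6],[0,0,-10,0,0,0,0.6],[0,0,-14,0,0,0,0.6],[0,0,-14,0,0,0,0.6]]

```text
time_s: 43.65
eef_pos: [0.5933, 0.3655, 0.2014]
eef_rot: [0.003, 0.683, 0.731, 0.007]
wrist_force: [-0.5, 0.3, 1.4]
opening: 0.597
```

```bash
python3 - <<'E'
from h import *
coils('top',snap('top')); coils('side',snap('side'))
go((.4558,-.0676,.18,62.9))
E
```

```text
top [ 0.6389 -0.0621] L 0.0575 yaw 67.9
top [0.5925 0.3639] L 0.0573 yaw -85.3
top [ 0.5859 -0.362 ] L 0.0561 yaw -87.5
top [ 0.5006 -0.3627] L 0.057 yaw -88.1
top [ 0.4559 -0.0685] L 0.0584 yaw -26.9
top [ 0.4157 -0.365 ] L 0.0583 yaw -88.0
top [ 0.3287 -0.1969] L 0.0584 yaw 13.0
side [0.4252 0.3418] L 0.0569 yaw 22.5
side [0.5906 0.3598] L 0.058 yaw -85.4
t 43.8 p [0.5901 0.3641 0.1941] ang 3.9 F [-0.3 -0.5 -0.8] op 0.603
[-42.15 -16.34   1.29] [ 4.00e-03  1.00e-03 -1.03e+00] rows 9.0 ang 62.9
```

Now F3. Its transit at z≈0.18 clears the gauge (fingertips 0.16).

Request:
apply_moves:
  moves:
    - [[-42.1,-16.3,1,0,0,-1.03,0.6],[-42.1,-16.3,1,0,0,-1.03,0.6],[-42.1,-16.3,1,0,0,-1.03,0.6],[-42.1,-16.3,1,0,0,-1.03,0.6],[-42.1,-16.3,1,0,0,-1.03,0.6],[-42.1,-16.3,1,0,0,-1.03,0.6],[-42.1,-16.3,1,0,0,-1.03,0.6],[-42.1,-16.3,1,0,0,-1.03,0.6]]

```text
time_s: 44.55
eef_pos: [0.4742, -0.0025, 0.1818]
eef_rot: [-0.001, 0.232, 0.973, 0.0]
wrist_force: [0.3, -0.3, 0.5]
opening: 0.599
```

```bash
python3 - <<'E'
from h import *
go((.4553,-.0674,.14,62.9))
E
```

```text
t 44.5 p [ 0.4742 -0.0025  0.1818] ang 63.2 F [ 0.3 -0.3  0.5] op 0.599
[-1.25 -6.64  4.18] [-0.    -0.003  0.005] rows 1.6 ang 62.9
```

Request:
apply_moves:
  moves:
    - [[-1.2,-6.6,2,0,0,0,0.7],[-1.2,-6.6,4,0,0,0,0.7],[-1.2,-6.6,4.2,0,0,0,0.7],[-1.2,-6.6,4.2,0,0,0,0.7],[-1.2,-6.6,4.2,0,0,0,0.7],[-1.2,-6.6,4.2,0,0,0,0.7]]

```text
time_s: 45.15
eef_pos: [0.4574, -0.0649, 0.1421]
eef_rot: [0.001, 0.233, 0.972, -0.0]
wrist_force: [-0.4, -0.1, 0.0]
opening: 0.701
```

```bash
python3 - <<'E'
from h import *
go((.4553,-.0674,.042,62.9))
coils('side',snap('side'))
E
```

```text
t 45.1 p [ 0.4574 -0.0649  0.1421] ang 63.0 F [-0.4 -0.1  0. ] op 0.701
[ 0.08 -0.32 10.01] [0.    0.001 0.002] rows 2.0 ang 62.9
side [ 0.3294 -0.1959] L 0.0593 yaw 12.9
```

Request:
apply_moves:
  moves:
    - [[0.1,-0.3,4,0,0,0,0.7],[0.1,-0.3,8,0,0,0,0.7],[0.1,-0.3,9.9,0,0,0,0.7],[0.1,-0.3,9.9,0,0,0,0.1],[0.1,-0.3,9.9,0,0,0,0.1],[0.1,-0.3,9.9,0,0,0,0.1],[0.1,-0.3,9.9,0,0,0,0.1],[0.1,-0.3,9.9,0,0,0,0.1]]

```text
time_s: 46.0
eef_pos: [0.4557, -0.0683, 0.0439]
eef_rot: [0.001, 0.234, 0.972, -0.0]
wrist_force: [0.3, 1.9, 5.9]
opening: 0.276
```

Request:
apply_moves:
  moves:
    - [[0,0,0,0,0,0,0.1],[0,0,-4,0,0,0,0.1],[0,0,-9,0,0,0,0.1],[0,0,-14,0,0,0,0.1],[0,0,-18,0,0,0,0.1],[0,0,-18,0,0,0,0.1]]

```text
time_s: 46.6
eef_pos: [0.4576, -0.0694, 0.2289]
eef_rot: [0.006, 0.234, 0.972, -0.001]
wrist_force: [1.5, -0.5, -4.1]
opening: 0.271
```

```bash
python3 - <<'E'
from h import *
go((.4196,.3511,.21,4.3))
E
```

```text
t 46.6 p [ 0.4576 -0.0694  0.2289] ang 62.9 F [ 1.5 -0.5 -4.1] op 0.271
[22.55 35.71  1.64] [0.007 0.011 1.023] rows 8.5 ang 4.3
```

Request:
apply_moves:
  moves:
    - [[22.5,35.7,1,0,0,1.023,0.1],[22.5,35.7,1,0,0,1.023,0.1],[22.5,35.7,1,0,0,1.023,0.1],[22.5,35.7,1,0,0,1.023,0.1],[22.5,35.7,1,0,0,1.023,0.1],[22.5,35.7,1,0,0,1.023,0.1],[22.5,35.7,1,0,0,1.023,0.1],[22.5,35.7,1,0,0,1.023,0.1]]

```text
time_s: 47.4
eef_pos: [0.4235, 0.2747, 0.2129]
eef_rot: [-0.0, 0.679, 0.734, -0.001]
wrist_force: [0.8, -1.5, -4.2]
opening: 0.268
```

```bash
python3 - <<'E'
from h import *
go((.4196,.3511,.14,4.3))
E
```

```text
t 47.4 p [0.4235 0.2747 0.2129] ang 4.5 F [ 0.8 -1.5 -4.2] op 0.268
[7.66 0.23 7.28] [-0.002  0.001  0.003] rows 2.1 ang 4.3
```

Request:
apply_moves:
  moves:
    - [[7.6,0.2,2,0,0,0,0.1],[7.6,0.2,4,0,0,0,0.1],[7.6,0.2,7,0,0,0,0.1],[7.6,0.2,7.2,0,0,0,0.1],[7.6,0.2,7.2,0,0,0,0.1],[7.6,0.2,7.2,0,0,0,0.1],[7.6,0.2,7.2,0,0,0,0.1]]

```text
time_s: 48.1
eef_pos: [0.4217, 0.3494, 0.1442]
eef_rot: [0.001, 0.677, 0.736, 0.001]
wrist_force: [0.1, -0.4, -3.5]
opening: 0.271
```

```bash
python3 - <<'E'
from h import *
go((.4196,.3511,.052,4.3))
E
```

```text
t 48.1 p [0.4217 0.3494 0.1442] ang 4.7 F [ 0.1 -0.4 -3.5] op 0.271
[ 0.17 -0.22  9.22] [ 0.003 -0.001  0.008] rows 1.8 ang 4.3
```

Request:
apply_moves:
  moves:
    - [[0.2,-0.2,3,0,0,0,0.1],[0.2,-0.2,6,0,0,0,0.1],[0.2,-0.2,8,0,0,0,0.1],[0.2,-0.2,8.8,0,0,0,0.1],[0.2,-0.2,9.2,0,0,0,0.1],[0.2,-0.2,9.2,0,0,0,0.1],[0.2,-0.2,9.2,0,0,0,0.1]]

```text
time_s: 48.8
eef_pos: [0.4196, 0.3519, 0.0521]
eef_rot: [0.001, 0.677, 0.736, 0.002]
wrist_force: [0.1, 0.5, -2.0]
opening: 0.269
```

Request:
apply_moves:
  moves:
    - [[0,0,0.1,0,0,0,0.1],[0,0,0.1,0,0,0,0.1],[0,0,0.1,0,0,0,0.6],[0,0,0.1,0,0,0,0.6],[0,0,-5,0,0,0,0.6],[0,0,-10,0,0,0,0.6],[0,0,-14,0,0,0,0.6],[0,0,-16,0,0,0,0.6]]

```text
time_s: 49.6
eef_pos: [0.4202, 0.3525, 0.2155]
eef_rot: [0.001, 0.677, 0.736, 0.004]
wrist_force: [0.0, 0.7, -0.2]
opening: 0.599
```

Request:
apply_moves:
  moves:
    - [[20,-15,-3,0,0,0,0.6],[20,-15,-3,0,0,0,0.6],[20,-15,-3,0,0,0,0.6],[20,-15,-3,0,0,0,0.6],[20,-15,-3,0,0,0,0.6],[20,-15,-3,0,0,0,0.6],[20,-15,-3,0,0,0,0.6]]

```text
time_s: 50.3
eef_pos: [0.251, 0.539, 0.2406]
eef_rot: [0.0, 0.676, 0.737, 0.0]
wrist_force: [0.6, -1.1, -0.1]
opening: 0.596
```

```bash
python3 - <<'E'
from h import *
a=snap('top','tf.png',(165,100,505,310),2.3);b=snap('side','sf.png',(240,80,450,400),1.85)
coils('top',a); coils('side',b); go()
E
```

```text
top [ 0.6389 -0.062 ] L 0.0576 yaw 68.0
top [0.5919 0.3633] L 0.0585 yaw -86.7
top [ 0.586  -0.3624] L 0.056 yaw -87.5
top [ 0.5005 -0.3627] L 0.057 yaw -88.1
top [0.4203 0.3527] L 0.0565 yaw -85.1
top [ 0.4157 -0.365 ] L 0.0583 yaw -88.0
top [ 0.3287 -0.1969] L 0.0584 yaw 13.1
side [ 0.3287 -0.1957] L 0.058 yaw 14.0
side [0.4181 0.3492] L 0.0585 yaw -85.0
t 50.4 p [0.2525 0.5375 0.2401] ang 4.8 F [0.2 0.4 0.1] op 0.6
```

View pics/tf.png

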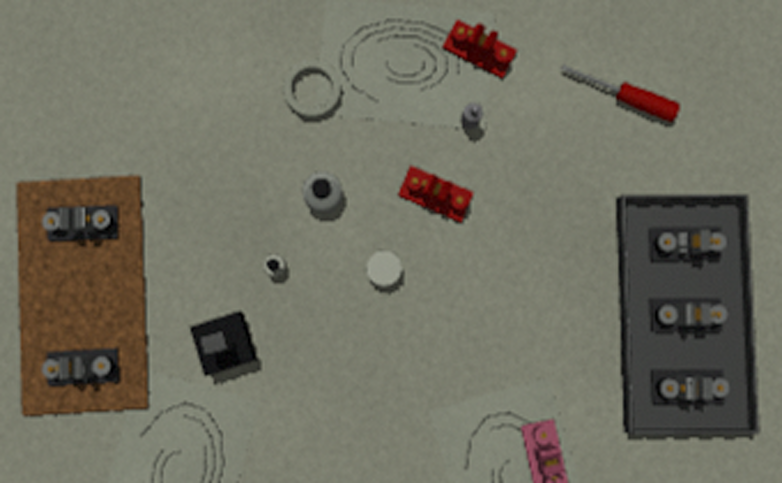

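View pics/sf.png

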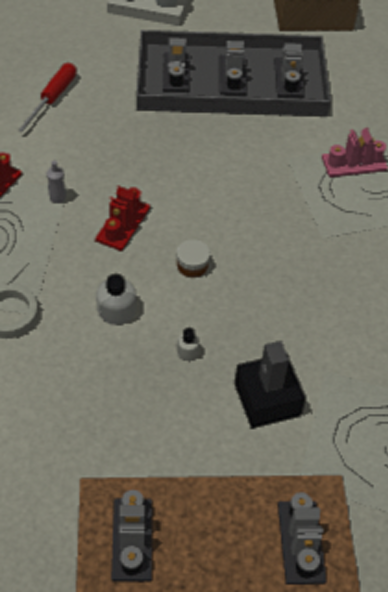

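```bash
python3 -c "
from bench import *
print(hand_in())"
```

```text
the job is handed in; nothing more can be done
None
```

The job is done and handed in at about 50 s. There were five frames, four whole and one with its front post snapped.

- **Gauging:** I tried the blade in all four whole frames. Two leaves were free, with 2–3 N of drag, and the blade tip passed well below z = 30 mm. The other two stopped the blade at about z = 42 mm. I backed off there at 10–13 N and did not force them.
- **Placing:** Both seized frames and the snapped one stand upright in the repair tray, and the two set frames stand upright on the cork mat.
- **Gauge and bystanders:** The gauge is back in its stand, blade down. The ink bottle and rinse bottle show no sign of having moved, and I left the red and pink look-alikes alone.

**Checks:** The final top and side pictures show all five frames upright and well inside the tray and mat. Positions measured from the two cameras agreed to within a few millimetres. The side view picked up only one of the five placed frames in the last automatic check, so I confirmed the rest in the pictures by eye.

**Not clean or not seen:**
- On the first free frame I went down until the gauge handle pressed on the post tops with about 19 N, which is within the limit and did no visible harm. On the other free frame I stopped short of that.
- The set leaf angles were judged from force and depth, not seen directly.
- The first seized frame slid about 4 mm while I was gauging it.

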